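Lay the spare cover tile in the empty cradle of the drip rack

ROBOT

A 6-joint arm with a two-finger parallel gripper is mounted at the origin on the work surface. World frame = base frame: x ahead of the robot, y to its left, z up, the work surface at z = 0. Lengths are in m, angles in rad, forces in N, time in s.
With the tool pointing down it reaches from about 0.4 to 0.825 m from the base axis. Payload 7 kg.
Tool frame: the origin (TCP) lies midway between the tips of the shut fingers; the grasp point (between the pads) lies hold_point_z behind it (hold_point_z is the distance from the TCP to the grasp point, in m); z points along the fingers, y is the line along which they close (so a half turn about z gives the same grasp; the last joint's range is limited). The gripper opens to 88 mm and grips with 3 to 60 N. Pads are 19 mm wide; open, the fingers measure 130 mm over their backs; the gripper's body (78 mm by 193 mm) begins 47 mm behind the grasp point.
Start: joints at [-0.902, 0.359, 0.012, 0, -1.224, -0.288], TCP at [0.251, -0.627, 0.227] pointing down, gripper open.
Joint ranges: [-3.07, 3.07], [-1.43, 2.12], [-1.02, 1.25], [-3.03, 1.67], [-3.05, -0], [-3.03, 3.03]. Speed limits (rad/s): [2.39, 2.39, 3.01, 3.14, 3.14, 3.14].

INTERFACE

Orientations are given as [roll, pitch, yaw] about the fixed x, y, z axes, in that order (R = Rz(yaw) Ry(pitch) Rx(roll)).
In Python, from station import * gives the robot as it stands.
- The arm moves only by the tool apply_moves, never from a script. Its argument "steps" is a list of rows, each an object with "translation": the shift along the world's x, y, z scaled (see below), a list of three; "rotation": the turn, a rotation vector about the world's x, y, z scaled (see below), a list of three. A call has exactly 10 rows; each row is the pose to reach, as a shift and turn from the pose commanded when the call began; what a row does not reach only later rows make up. The controller multiplies each number of a shift by 250 mm and each number of a turn by 30 degrees. A row lasts 1/12 s, in which the tool goes at most 41.7 mm and 7.16 degrees, less where a joint would pass 70% of its speed; a pose out of reach is approached as far as the arm can. A call with a number of a shift or a turn outside -1 to 1 is refused whole. A call with a gripper value outside its range is refused whole. "jaw" is the closure, from -1 (fully open) to 1 (shut), so that 0 is half open, set as the call begins (left out, the last holds). The fingers move at their own pace and stop on an object; "newtons" is the grip in N (left out, the last holds). Time passes only in rows, so rows that repeat a pose let the fingers close, or fill a call up. It gives the time, the measured TCP pose, the force, the opening and the grip force at its end, in the units of the state.
- get_state(): the state, without advancing time (a new reading comes with each control period).
- grab_frame(name): name is "scene" or "top" or "wrist"; returns the picture (384x512x3 uint8, blue, green, red); there is no depth.
- camera_model(name): a dict with "fx", "fy", "cx", "cy" (pixels), "xyz" and "rotation" of the camera in the world. Camera axes: x right, y down, z forward; pixel columns grow to the right and rows downward; lengths in m; the calibration is good to about 2 mm. A picture is of the moment at which its call begins: read the wrist's pose just before it. camera_model takes no time and is no camera call; for the wrist camera it gives the pose at the moment of the call.
- job_done(): hands the job in; it is judged then, once.
The state is a dict: "t": time; "q": joint angles; "qd": joint speeds; "joint_efforts": joint torques, N m; "eef_pos": TCP position; "ee_rot": TCP orientation; "force": force on the tool from outside, world axes, zero at the start; "moment": the same for the moment, N m; "width": finger opening in m; "gripper_force": force on a finger pad.
Only numpy, scipy, OpenCV 4.12 (cv2) and the standard library are available. Lean on these libraries where they do the work, as an engineer would, in place of code of your own. Each camera call takes 0.05 s, during which the arm holds its last target. There are 200 camera calls.

TASK

One cradle of the sloping drip rack is empty: take the spare cover tile that stands on end on the ware board and lay it in that cradle, hollow side down like the other two, so that both long rims rest flat on the cradle floor inside the stops. Set it down gently rather than dropping it, let go, and leave the two tiles already on the rack, the brush and the jar where they are.

Things in the scene. Friction and masses are not known exactly. Their poses are not given: they have to be found in the camera images.
- spare: spare cover tile, brown clay, about 0.33 kg: an upside-down U 140 mm long, 60 wide, 52 high, wall 10; sides flat and parallel up to 22 mm above the rims, then a round arch. Origin: mid-length, mid-width, in the plane of the long rims; x along its length (ends alike), z from rims to crown. Starts on end, x up, origin 88 mm above the bench, crown towards the robot within 0.8 rad.
- tile_1: a cover tile like the spare, already lying hollow down in cradle_1; same origin and axes. Leave it.
- tile_2: a cover tile like the spare, already lying hollow down in cradle_2; same origin and axes. Leave it.
- cradle_1: wooden cradle of the sloping rack, 176 x 98 mm, fixed. Origin: centre of its underside; x along the bay, up the slope (22 degrees, away from the robot); z square to the bay floor, which is at z = 22 mm. Holds tile_1. The cradles lie side by side 105 mm apart, in an order that changes.
- cradle_2: wooden cradle of the sloping rack, 176 x 98 mm, fixed. Origin: centre of its underside; x along the bay, up the slope (22 degrees, away from the robot); z square to the bay floor, which is at z = 22 mm. Holds tile_2. All three cradles are alike; a seated tile has its origin near (0, 0, 22 mm) here, axes along these.
- cradle_3: wooden cradle of the sloping rack, 176 x 98 mm, fixed. Origin: centre of its underside; x along the bay, up the slope (22 degrees, away from the robot); z square to the bay floor, which is at z = 22 mm. Empty. Pocket 152 (x) by 70 mm (y), walls 14 mm high: a stop across each end, 12 mm cheeks on the end 35 mm of each side; the sides are open between. 
- board: ware board, a wooden board 280 x 260 x 18 mm lying flat on the bench, fixed; origin at the centre of its underside.
- brush: brush 190 mm long lying on the ware board behind the spare. Leave it.
- jar: closed white jar, 80 mm across, 110 mm high, standing left of the rack; origin under its centre. Leave it.
Things that resemble listed ones, but are neither listed nor needed, are in the scene too. What is shaped like the spare but orange or turquoise is not meant.

How it is judged:
By the outcome, as a careful person would: the job done as asked, in the order asked, and still so for the second after the job is handed in, with the robot touching nothing.
It also fails if it takes over 38 s, if anything falls off the work surface, if the arm or the gripper's body presses on something with over 40 N, if the wrist force passes 120 N, or if a joint passes its speed limit or range.

## Working session

There is one attempt and no reset: what is moved stays moved. The work goes in short steps, Python scripts to look and compute and a tool call to move; the robot and the scene stay as the last step left them, time stands still between calls to the robot, and variables do not carry over. Pictures are saved under pics/ and viewed, at most 10 in all, crops included, and the job is handed in when it is done.

Besides the shell and the picture viewer there is one more tool, called after "Call:" by a JSON object that holds its "op" and its "data", one argument or row to a line. apply_moves: Moves the arm, as the interface text tells. Shifts and turns lie within -1 to 1; 1 stands for 250 mm of shift or 30 degrees of turn. Its arguments: {"type":"object","properties":{"steps":{"type":"array"},"jaw":{"type":"number"},"newtons":{"type":"number"}},"required":["steps"]}

```bash
mkdir -p pics; ls; python3 - <<'E'
from station import *
import cv2,numpy as np
s=get_state();print(s)
for n in("scene","top"):
    im=grab_frame(n);cv2.imwrite(f"pics/{n}0.png",im);print(n,camera_model(n))
E
```

```text
pics
{'t': 0.0, 'q': array([-9.01907749e-01,  3.59409662e-01,  1.10823645e-02, -3.31540344e-04,
       -1.22407762e+00, -2.88073254e-01]), 'qd': array([-5.01003689e-05, -4.51447014e-04, -1.80508741e-03, -1.16098707e-03,
       -5.67687984e-04, -1.27838608e-03]), 'joint_efforts': array([ 3.79301548e-05, -5.82715273e+01,  2.93050021e+01,  6.99712828e+00,
        6.71576199e-03, -1.45477657e-04]), 'eef_pos': array([ 0.25066637, -0.62622751,  0.22562153]), 'ee_rot': array([ 3.13996180e+00, -1.58224699e-04, -2.76089011e+00]), 'force': array([ 0.86998481, -0.23431809, -0.83156112]), 'moment': array([-0.01497821,  0.04865843, -0.00205432]), 'gripper_force': 0.0, 'width': 0.08763366977984559}
scene {'fx': 366.540822564331, 'fy': 366.540822564331, 'cx': 253.33311641125323, 'cy': 184.57881146569315, 'xyz': array([1.01605759, 0.46402079, 0.87965282]), 'rotation': array([-2.39061092, -0.01149323,  2.28411833])}
top {'fx': 430.54438141721744, 'fy': 430.54438141721744, 'cx': 249.90543656902057, 'cy': 195.26518788378283, 'xyz': array([ 0.16403966, -0.02525709,  1.533798  ]), 'rotation': array([-2.96473838, -0.00397564, -1.57742548])}
```

View pics/scene0.png

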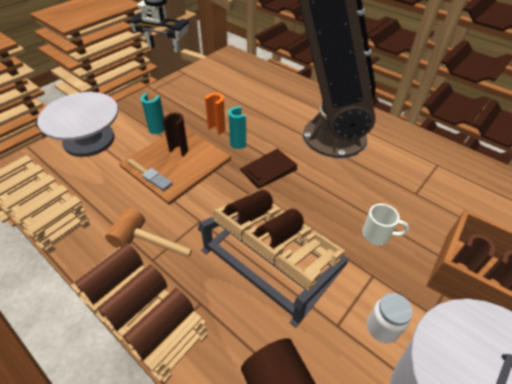

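View pics/top0.png

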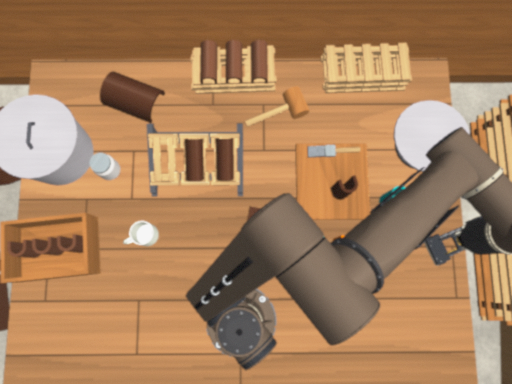

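```bash
python3 - <<'E'
import station,inspect
print([n for n in dir(station) if not n.startswith('_')])
E
python3 -c "
import station
print(getattr(station,'hold_point_z',None))"
```

```text
['Unreachable', 'camera_model', 'get_state', 'grab_frame', 'hold_point_z', 'job_done']
0.0188
```

The scene view shows the spare on end at about (176,132) on the board, the empty cradle at the right end of the rack near (308,258), and turquoise and orange decoys around the board. In the top view the spare is at about (345,187) and the empty cradle is the leftmost, at about (163,160). Next I'll zoom in on both to pick out corners.

```bash
python3 - <<'E'
import cv2,numpy as np
t=cv2.imread('pics/top0.png');s=cv2.imread('pics/scene0.png')
a=cv2.resize(t[115:205,140:255],None,fx=5,fy=5,interpolation=cv2.INTER_CUBIC)   # 575x450
b=cv2.resize(s[180:325,195:355],None,fx=4,fy=4,interpolation=cv2.INTER_CUBIC)   # 640x580
c=cv2.resize(t[135:225,285:375],None,fx=4,fy=4,interpolation=cv2.INTER_CUBIC) #360
d=cv2.resize(s[95:205,115:255],None,fx=3,fy=3,interpolation=cv2.INTER_CUBIC) #420x330
cv2.imwrite('pics/a.png',a);cv2.imwrite('pics/b.png',b)
m=np.zeros((360,800,3),np.uint8);m[:,:360]=c;m[:330,370:790]=d;cv2.imwrite('pics/cd.png',m)
E
```

```text
(no output)
```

View pics/a.png

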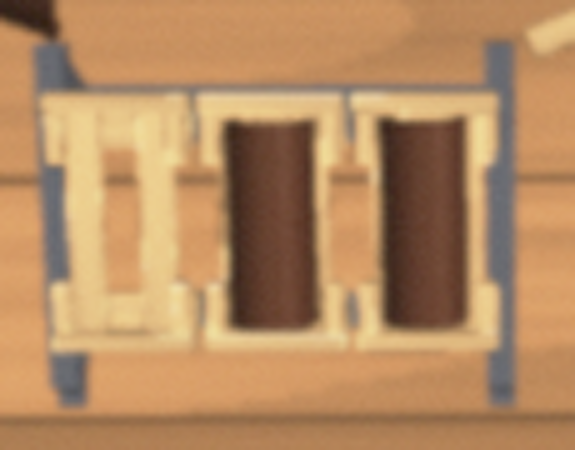

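View pics/b.png

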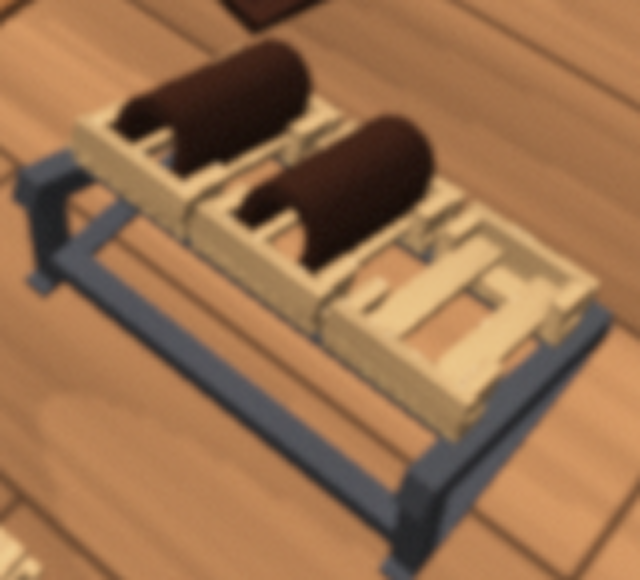

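View pics/cd.png

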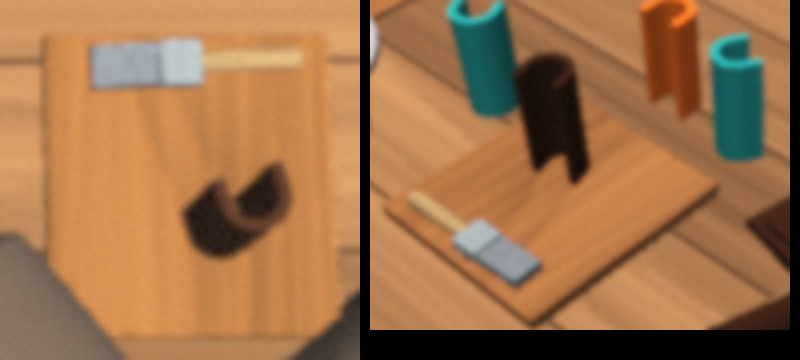

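The zooms show three things:
- **Rack:** nearly square to the world axes. The empty cradle's outer corners are at about crop-a (43,96), (187,96), (52,348), (193,348).
- **Spare:** U-shaped top end, with arms near crop-c (222,185) and (280,167) and the arch near (262,230).
- **Brush:** lies further from the robot, behind the spare.

Next: fit positions from these points.

```bash
cat > h.py <<'E'
import numpy as np, cv2
from scipy.spatial.transform import Rotation as Ro
from scipy.optimize import least_squares
from station import *
def rpy(v): return Ro.from_euler('xyz',v)
def proj(c,P):
    p=rpy(c['rotation']).inv().apply(np.atleast_2d(P)-c['xyz'])
    return np.c_[c['fx']*p[:,0]/p[:,2]+c['cx'],c['fy']*p[:,1]/p[:,2]+c['cy']]
def onplane(c,uv,z):
    uv=np.atleast_2d(uv).astype(float)
    d=rpy(c['rotation']).apply(np.c_[(uv[:,0]-c['cx'])/c['fx'],(uv[:,1]-c['cy'])/c['fy'],np.ones(len(uv))])
    return c['xyz']+d*((z-c['xyz'][2])/d[:,2])[:,None]
def cradleR(yaw): return Ro.from_euler('z',yaw)*Ro.from_euler('y',-np.radians(22))
E
python3 - <<'E'
from h import *
T=camera_model('top');S=camera_model('scene');W=camera_model('wrist')
st=get_state();print('wrist in tool',rpy(st['ee_rot']).inv().apply(W['xyz']-st['eef_pos']),(rpy(st['ee_rot']).inv()*rpy(W['rotation'])).as_rotvec())
top=[]
for i,(xh0,xh1,xl0,xl1) in enumerate([(43,187,52,193),(198,342,207,347),(352,497,357,500)]):
    for (x,y,u) in[(88,49,(xh0,96)),(88,-49,(xh1,96)),(-88,49,(xl0,348)),(-88,-49,(xl1,348))]:
        top.append((x,y-105*i,u[0]/5+140,u[1]/5+115))
top=np.array(top)
sc=np.array([(-88,49,600,285),(88,-49,325,308),(88,-154,192,203),(88,-259,77,122)],float);sc[:,2:]=sc[:,2:]/4+[195,180]
def f(p,full=False):
    R=cradleR(p[3])
    def w(a): return p[:3]+R.apply(np.c_[a[:,:2],np.full(len(a),36.)]*1e-3)
    return np.r_[(proj(T,w(top))-top[:,2:]).ravel(),(proj(S,w(sc))-sc[:,2:]).ravel()]
r=least_squares(f,[.55,.15,.1,0],loss='soft_l1');print('cradle3',r.x,'res',np.round(f(r.x),1))
c=lambda u:np.array(u)/4+[285,135]
print('spare top pts',onplane(T,[c((222,185)),c((280,167)),c((262,230)),c((215,250))],.158))
print('board',onplane(T,[c((42,35)),c((325,35)),c((50,335))],.018))
d=lambda u:(np.array(u)-[370,0])/3+[115,95]
print('scene spare bottom/tops',onplane(S,[d((532,170)),d((575,182))],.018),onplane(S,[d((518,68)),d((577,68)),d((545,55))],.158))
E
```

```text
wrist in tool [ 0.08106288  0.00069371 -0.1586977 ] [-0.23653497 -0.23656848  1.55823463]
cradle3 [ 0.55801488  0.26010247  0.07311527 -0.00829542] res [-0.2 -0.6  0.1 -0.5  0.3  0.3  0.5  0.4 -0.1 -0.5  0.2 -0.4 -0.3  0.4
  0.   0.5  0.3 -0.4  0.3 -0.3  0.1  0.5 -0.2  0.5 -0.2  0.3  0.7 -0.3
  0.8  1.4 -0.5 -0.5]
spare top pts [[ 0.45465774 -0.32871926  0.158     ]
 [ 0.4694358  -0.37689796  0.158     ]
 [ 0.41708519 -0.35964295  0.158     ]
 [ 0.4008092  -0.32068013  0.158     ]]
board [[ 0.62524587 -0.20104958  0.018     ]
 [ 0.62384304 -0.46001418  0.018     ]
 [ 0.34936807 -0.20116874  0.018     ]]
scene spare bottom/tops [[ 0.47764604 -0.37873195  0.018     ]
 [ 0.45831904 -0.32584622  0.018     ]] [[ 0.46807801 -0.37957763  0.158     ]
 [ 0.42589398 -0.33232451  0.158     ]
 [ 0.43339225 -0.37587647  0.158     ]]
```

```bash
cat >> h.py <<'E'
E_=lambda a,q: Ro.from_euler(a,q)
q0=[-.902,.359,.012,0,-1.224,-.288]
def armR(q): return E_('z',q[0])*E_('y',q[1]-q[2])*E_('x',-q[3])*E_('y',-q[4])*E_('x',-q[5])
RT=armR(q0).inv()*rpy([3.13996,-.00016,-2.76089])
def toolR(pitch,yaw,up=1):   # tool z dips by pitch, heads to yaw; tool x up (up=1) or down
    z=np.array([np.cos(pitch)*np.cos(yaw),np.cos(pitch)*np.sin(yaw),-np.sin(pitch)])
    y=np.array([np.sin(yaw),-np.cos(yaw),0])*up
    return Ro.from_matrix(np.c_[np.cross(y,z),y,z])
def wristq(R,q1,phi):
    M=(E_('z',q1)*E_('y',phi)).inv()*R*RT.inv()   # = Rx(-q4)Ry(-q5)Rx(-q6)
    a=-M.as_euler('XYX')   # q4,q5,q6 ; euler mid in [0,pi] -> q5<=0
    return (a+np.pi)%(2*np.pi)-np.pi
E
python3 - <<'E'
from h import *
print(np.round(RT.as_matrix(),2))
r=np.radians
for p in(5,10,15):
  for phi in(10,30,50):
    for up in(1,-1):print(p,phi,up,np.round(wristq(toolR(r(p),r(19),up),r(-57),r(phi)),2))
for up in(1,-1):print('place',np.round(wristq(toolR(r(78),0,up),.44,.35),2))
E
```

```text
[[-0. -0.  1.]
 [-1.  0. -0.]
 [-0. -1. -0.]]
5 10 1 [-1.52 -1.32 -2.98]
5 10 -1 [-1.53 -1.31  0.16]
5 30 1 [-1.62 -1.32 -2.62]
5 30 -1 [-1.62 -1.31  0.52]
5 50 1 [-1.7  -1.35 -2.26]
5 50 -1 [-1.7  -1.35  0.88]
10 10 1 [-1.44 -1.3  -3.01]
10 10 -1 [-1.44 -1.3   0.14]
10 30 1 [-1.54 -1.27 -2.64]
10 30 -1 [-1.54 -1.27  0.5 ]
10 50 1 [-1.64 -1.28 -2.28]
10 50 -1 [-1.65 -1.28  0.86]
15 10 1 [-1.35 -1.29 -3.03]
15 10 -1 [-1.35 -1.29  0.11]
15 30 1 [-1.46 -1.23 -2.67]
15 30 -1 [-1.46 -1.23  0.47]
15 50 1 [-1.58 -1.22 -2.3 ]
15 50 -1 [-1.59 -1.21  0.84]
place [ 0.1  -1.03  1.09]
place [ 0.1  -1.03 -2.06]
```

```bash
python3 - <<'E'
from h import *
S=camera_model('scene');T=camera_model('top')
im=cv2.imread('pics/scene0.png');hsv=cv2.cvtColor(im,cv2.COLOR_BGR2HSV)
for n,lo,hi in(('turq',(80,120,60),(95,255,255)),('orange',(4,215,150),(14,255,255))):
    m=cv2.inRange(hsv,lo,hi);k,l,s,c=cv2.connectedComponentsWithStats(m)
    for i in range(1,k):
        if s[i,4]>60:
            x,y,w,h,a=s[i];print(n,s[i],'base centre',onplane(S,[(x+w/2,y+h-5)],0)[0,:2].round(3),'top centre',onplane(S,[(x+w/2,y+5)],.14)[0,:2].round(3))
S0=np.array([.443,-.36]);d=np.array([.945,.325]);
for k in(.047,.15,.25,.35):print(k,(S0-k*d).round(3))
E
```

```text
turq [142  94  21  39 530] base centre [ 0.42  -0.547] top centre [ 0.412 -0.515]
turq [229 107  16  41 549] base centre [ 0.27  -0.247] top centre [ 0.271 -0.243]
0.047 [ 0.399 -0.375]
0.15 [ 0.301 -0.409]
0.25 [ 0.207 -0.441]
0.35 [ 0.112 -0.474]
```

```bash
python3 - <<'E'
from h import *
S=camera_model('scene')
im=cv2.imread('pics/scene0.png');hsv=cv2.cvtColor(im,cv2.COLOR_BGR2HSV)
print(hsv[100:130:6,207:224:4].tolist())
r=im[90:140,200:255]
m=cv2.inRange(hsv,(3,200,120),(13,255,255));m[:, :195]=0;m[:,260:]=0;m[:85]=0;m[145:]=0
ys,xs=np.nonzero(m);print(xs.min(),xs.max(),ys.min(),ys.max(),len(xs))
# from crop: rims bottom (655,100),(688,117); tops (645,10),(698,10)
d=lambda u:(np.array(u)-[370,0])/3+[115,95]
print(onplane(S,[d((655,102)),d((688,118))],0).round(3),onplane(S,[d((645,8)),d((697,10)),d((672,0))],.14).round(3))
print('turq1 tops',onplane(S,[d((452,10)),d((505,10))],.14).round(3))
E
```

```text
[[[10, 219, 127], [10, 223, 120], [11, 217, 161], [12, 213, 238], [11, 183, 177]], [[10, 214, 131], [11, 219, 119], [11, 220, 140], [11, 218, 117], [11, 185, 123]], [[11, 204, 140], [10, 218, 118], [10, 220, 139], [11, 218, 117], [11, 191, 124]], [[11, 184, 151], [11, 222, 117], [10, 220, 137], [10, 221, 121], [10, 204, 115]], [[12, 175, 150], [10, 218, 118], [11, 219, 134], [11, 227, 120], [11, 208, 115]]]
206 222 94 133 368
[[ 0.279 -0.379  0.   ]
 [ 0.274 -0.326  0.   ]] [[ 0.28  -0.38   0.14 ]
 [ 0.242 -0.332  0.14 ]
 [ 0.247 -0.368  0.14 ]]
turq1 tops [[ 0.433 -0.545  0.14 ]
 [ 0.392 -0.499  0.14 ]]
```

```bash
python3 - <<'E'
from h import *
r=np.radians
Rt=toolR(r(27),r(19),1)
for phi in(.2,.4,.7):print(wristq(Rt,-1.17,phi).round(2))
# place options: tool dir, x dir
tt=r(27)
print('place x->robot pitch41',[wristq(toolR(r(41),0,1)*E_('z',np.pi) if 0 else toolR(r(41),0,1),.44,p).round(2) for p in(.2,.4)], 'x flip',[wristq(toolR(r(41),0,-1),.44,p).round(2) for p in(.2,.4)])
print('pitch95',[wristq(toolR(r(95),0,1),.44,p).round(2) for p in(.2,.4)])
qa=np.array([-.902,.348,0,-1.224,-.288]);w=wristq(Rt,-1.17,.4);qb=np.r_[-1.17,.4,w]
prev=None
for f in np.linspace(0,1,5):
    q=qa+(qb-qa)*f;R=E_('z',q[0])*E_('y',q[1])*E_('x',-q[2])*E_('y',-q[3])*E_('x',-q[4])*RT
    print(f,q.round(2),'' if prev is None else (np.degrees((R*prev.inv()).as_rotvec())/30).round(2));prev=R
E
```

```text
[-1.12 -1.42 -2.99]
[-1.15 -1.34 -2.81]
[-1.24 -1.23 -2.52]
place x->robot pitch41 [array([ 0.56, -0.64,  0.8 ]), array([ 0.76, -0.48,  0.57])] x flip [array([ 0.57, -0.65, -2.34]), array([ 0.76, -0.49, -2.57])]
pitch95 [array([-0.04, -1.45,  1.14]), array([-0.04, -1.25,  1.15])]
0.0 [-0.9   0.35  0.   -1.22 -0.29] 
0.25 [-0.97  0.36 -0.29 -1.25 -0.92] [ 0.48 -0.24 -1.51]
0.5 [-1.04  0.37 -0.58 -1.28 -1.55] [ 0.72 -0.09 -1.41]
0.75 [-1.1   0.39 -0.86 -1.31 -2.18] [ 0.97 -0.03 -1.23]
1.0 [-1.17  0.4  -1.15 -1.34 -2.81] [ 1.18 -0.05 -0.98]
```

Call:
{"op": "apply_moves", "data": {
  "steps": [
    {"translation":[0,0,0.04],"rotation":[0.03,-0.02,-0.1]},
    {"translation":[0,0.03,0.1],"rotation":[0.06,-0.03,-0.2]},
    {"translation":[0,0.06,0.15],"rotation":[0.09,-0.05,-0.3]},
    {"translation":[0,0.1,0.2],"rotation":[0.12,-0.06,-0.4]},
    {"translation":[0,0.13,0.25],"rotation":[0.15,-0.08,-0.5]},
    {"translation":[0,0.16,0.3],"rotation":[0.18,-0.1,-0.6]},
    {"translation":[0,0.2,0.35],"rotation":[0.21,-0.11,-0.7]},
    {"translation":[0,0.2,0.4],"rotation":[0.24,-0.13,-0.8]},
    {"translation":[0,0.2,0.4],"rotation":[0.27,-0.14,-0.9]},
    {"translation":[0,0.2,0.4],"rotation":[0.3,-0.16,-0.95]}
  ],
  "jaw": -1,
  "newtons": 30
}}

```text
t: 0.93
eef_pos: [0.2511, -0.5766, 0.3273]
ee_rot: [2.998, 0.103, 3.014]
force: [-1.3, 0.5, -0.2]
width: 0.0874
gripper_force: 0.0
```

```bash
cat >> h.py <<'E'
import json,os
def log():
    s=get_state();D=json.load(open('log.json')) if os.path.exists('log.json') else [[[-9.01907749e-01,3.59409662e-01,1.10823645e-02,-3.3e-4,-1.22407762,-2.88073254e-01],[.25066637,-.62622751,.22562153]]]
    D.append([list(s['q']),list(s['eef_pos'])]);json.dump(D,open('log.json','w'));return s,D
def fk(p,q):
    a1,h,L2,d4,a3,Lt=p
    w=np.array([a1,0,h])+E_('y',q[1]).apply([0,0,L2])+E_('y',q[1]-q[2]).apply([d4,0,a3])
    return E_('z',q[0]).apply(w)+armR(q).apply([Lt,0,0])
P0=np.array([.05,.33,.4,.4,.035,.3])
def fit(D): return least_squares(lambda p:np.r_[np.concatenate([(fk(p,q)-x)/.001 for q,x in D]),(p-P0)/.1],P0).x
E
python3 - <<'E'
from h import *
s,D=log();print(s['q'].round(3),'R err',np.degrees((armR(s['q'])*RT*rpy(s['ee_rot']).inv()).magnitude()))
p=fit(D);print(p.round(3),[((fk(p,q)-x)*1000).round(1) for q,x in D])
E
```

```text
[-0.962  0.29   0.198 -0.173 -1.517 -0.717] R err 0.08273774329600928
[ 0.204 -0.573 -0.108  0.388  0.337 -0.716] [array([149.9, 119.1,   0. ]), array([1. , 0.1, 0.1])]
```

```bash
cat >> h.py <<'E'
def fk(p,q):
    a1,h,L2,d4,a3,Lt,b,b2=p
    w=np.array([a1,b,h])+E_('y',q[1]).apply([0,0,L2])+E_('y',q[1]-q[2]).apply([d4,0,a3])
    return E_('z',q[0]).apply(w)+armR(q).apply([Lt,0,0])
P0=np.array([.05,.33,.4,.4,.035,.3,0,0])
E
python3 - <<'E'
from h import *
D=json.load(open('log.json'))
p=fit(D);print(p.round(3),[((fk(p,q)-x)*1000).round(1) for q,x in D])
for q,x in D: print(E_('z',-q[0]).apply(x).round(4), E_('z',-q[0]).apply(armR(q).apply([1,0,0])).round(3))
E
```

```text
[ 0.17   0.317  0.416  0.341  0.031  0.394 -0.192  0.   ] [array([ 0. ,  0.1, -0.1]), array([-0. , -0. ,  0.1])]
[ 0.6467 -0.1917  0.2256] [-0.002  0.    -1.   ]
[ 0.6166 -0.1239  0.3273] [-0.038  0.172 -0.984]
```

```bash
cat >> h.py <<'E'
lo=np.array([-3.07,-1.43,-1.02,-3.03,-3.05,-3.03]);hi=np.array([3.07,2.12,1.25,1.67,0,3.03])
def ik(p,x,R,qs):
    f=lambda q:np.r_[(fk(p,q)-x)*10,(armR(q)*RT*R.inv()).as_rotvec()]
    s=least_squares(f,np.clip(qs,lo+.01,hi-.01),bounds=(lo,hi));return s.x,np.abs(s.fun).max()
def steps(p,qa,qb,n):   # joint-interpolated waypoints as scaled moves, each from the one before
    x0,R0=fk(p,qa),armR(qa)*RT
    for k in range(1,n+1):
        q=qa+(qb-qa)*k/n;x,R=fk(p,q),armR(q)*RT
        print(k,x.round(3),'T',((x-x0)/.25).round(3),'R',(np.degrees((R*R0.inv()).as_rotvec())/30).round(3));x0,R0=x,R
def pick(off,M=(.465,-.352),yaw=19,p=27,s0=.030,h0=.027):
    R=toolR(np.radians(p),np.radians(yaw));z=R.apply([0,0,1]);y=np.radians(yaw)
    g=np.array([M[0]-h0*np.cos(y),M[1]-h0*np.sin(y),.088+s0]);return g+(.0188-off)*z,R
E
python3 - <<'E'
from h import *
D=json.load(open('log.json'));p=fit(D);q=np.array(D[-1][0])
for off in(0,.06,.12):
    x,R=pick(off)
    for q2,q3 in((.3,.2),(-.2,-.7)):
        for g6 in(-2.7,):
            qq,e=ik(p,x,R,[-.9,q2,q3,-1.2,-1.3,g6]);print(off,x.round(3),qq.round(2),round(e,4))
qb,e=ik(p,*pick(.12),[-.9,-.2,-.7,-1.2,-1.3,-2.7])
steps(p,q,qb,6)
E
```

```text
0 [ 0.455 -0.355  0.109] [-0.91  0.72 -0.94 -1.94 -1.13 -1.48] 0.0
0 [ 0.455 -0.355  0.109] [-0.91  0.72 -0.94 -1.94 -1.13 -1.48] 0.0
0.06 [ 0.405 -0.373  0.137] [-1.02  0.62 -0.92 -1.77 -1.09 -1.6 ] 0.0
0.06 [ 0.405 -0.373  0.137] [-1.02  0.62 -0.92 -1.77 -1.09 -1.6 ] 0.0
0.12 [ 0.354 -0.39   0.164] [-1.14  0.54 -0.87 -1.59 -1.09 -1.75] 0.0
0.12 [ 0.354 -0.39   0.164] [-1.14  0.54 -0.87 -1.59 -1.09 -1.75] 0.0
1 [ 0.285 -0.501  0.279] T [ 0.136  0.301 -0.194] R [ 0.539 -0.117 -0.499]
2 [ 0.317 -0.439  0.253] T [ 0.129  0.249 -0.102] R [ 0.56  -0.018 -0.582]
3 [ 0.346 -0.399  0.24 ] T [ 0.115  0.162 -0.053] R [ 0.58   0.082 -0.633]
4 [ 0.366 -0.382  0.227] T [ 0.081  0.067 -0.053] R [ 0.6    0.172 -0.659]
5 [ 0.371 -0.383  0.203] T [ 0.02  -0.004 -0.095] R [ 0.618  0.247 -0.669]
6 [ 0.354 -0.39   0.164] T [-0.068 -0.028 -0.157] R [ 0.63   0.306 -0.672]
```

Call:
{"op": "apply_moves", "data": {
  "steps": [
    {"translation":[0.01,0,0],"rotation":[0.08,-0.01,-0.08]},
    {"translation":[0.02,0.03,0],"rotation":[0.16,-0.02,-0.16]},
    {"translation":[0.03,0.06,0],"rotation":[0.24,-0.03,-0.24]},
    {"translation":[0.04,0.09,0],"rotation":[0.32,-0.05,-0.32]},
    {"translation":[0.05,0.12,0],"rotation":[0.4,-0.06,-0.4]},
    {"translation":[0.06,0.15,0],"rotation":[0.48,-0.07,-0.48]},
    {"translation":[0.07,0.18,0],"rotation":[0.56,-0.09,-0.56]},
    {"translation":[0.08,0.2,0],"rotation":[0.64,-0.1,-0.64]},
    {"translation":[0.09,0.2,0],"rotation":[0.72,-0.11,-0.72]},
    {"translation":[0.1,0.2,0],"rotation":[0.8,-0.12,-0.8]}
  ]
}}

```text
t: 1.77
eef_pos: [0.276, -0.5263, 0.3259]
ee_rot: [2.582, 0.016, 2.565]
force: [0.4, -0.1, -1.3]
width: 0.0878
gripper_force: 0.0
```

```bash
python3 - <<'E'
from h import *
s,D=log();p=fit(D);print(p.round(3),[((fk(p,q)-x)*1000).round(1) for q,x in D]);q=np.array(D[-1][0]);print(q.round(2),s['eef_pos'])
qb,e=ik(p,*pick(0),[-.9,.7,-.9,-1.9,-1.1,-1.5]);print(qb.round(2),e)
qb,e=ik(p,*pick(.12),[-1.1,.5,-.8,-1.6,-1.1,-1.7]);print(qb.round(2),e)
steps(p,q,qb,3)
E
```

```text
[ 0.186  0.029  0.802  0.215 -0.063  0.418 -0.192  0.   ] [array([ 1.4, -1.3,  4. ]), array([ -1. ,   8.8, -23.5]), array([-1.4, -7.3, 19.5])]
[-1.1   0.39  0.36 -0.5  -1.8  -1.09] [ 0.27599871 -0.52629212  0.32589592]
[-0.87  0.8  -1.02 -1.57 -0.83 -1.57] 0.392565850864957
[-1.07  0.7  -1.02 -1.43 -0.85 -1.63] 0.2977368677556263
1 [ 0.365 -0.463  0.303] T [ 0.362  0.283 -0.168] R [ 0.849  0.057 -0.767]
2 [ 0.409 -0.437  0.252] T [ 0.174  0.105 -0.204] R [ 0.815  0.545 -0.944]
3 [ 0.356 -0.401  0.174] T [-0.209  0.143 -0.313] R [ 0.737  1.042 -0.844]
```

```bash
cat >> h.py <<'E'
def fk(p,q):
    a1,h,L2,d4,a3,Lt,b,b2=p
    w=np.array([a1,b,h])+E_('y',q[1]).apply([0,0,L2])+(E_('y',q[1]-q[2])).apply([d4,0,a3])+(E_('y',q[1]-q[2])*E_('x',-q[3])).apply([0,b2,0])
    return E_('z',q[0]).apply(w)+armR(q).apply([Lt,0,0])
P0=np.array([0,.245,.54,.54,0,.3,0,-.19])
E
python3 - <<'E'
from h import *
D=json.load(open('log.json'));s=get_state();q=np.array(D[-1][0]);print('R err',np.degrees((armR(q)*RT*rpy(s['ee_rot']).inv()).magnitude()))
p=fit(D);print(p.round(3),[((fk(p,q)-x)*1000).round(1) for q,x in D])
for name,ix in(('b only',[7]),('b2 only',[6]),('no a1,a3,b',[0,4,6])):
    k=[i for i in range(8) if i not in ix]
    def f(v):
        pp=np.zeros(8);pp[k]=v;return np.r_[np.concatenate([(fk(pp,q)-x)/.001 for q,x in D]),(v-P0[k])/.1]
    r=least_squares(f,P0[k]);pp=np.zeros(8);pp[k]=r.x;print(name,pp.round(3),r.cost)
E
```

```text
R err 0.08273774329599688
[-0.     0.201  0.599  0.465  0.     0.378  0.001 -0.193] [array([ 0. ,  0.1, -0. ]), array([ 0.1, -0.1,  0.1]), array([-0.1,  0.1, -0. ])]
b only [ 0.185  0.025  0.807  0.215 -0.063  0.418 -0.192  0.   ] 558.253631460627
b2 only [ 0.001  0.201  0.599  0.464  0.     0.378  0.    -0.192] 0.8810372336110948
no a1,a3,b [ 0.     0.2    0.6    0.464  0.     0.378  0.    -0.192] 0.8849684314142672
```

```bash
cat >> h.py <<'E'
P=np.array([0,.2,.6,.464,0,.378,0,-.192])
E
python3 - <<'E'
from h import *
q=np.array(json.load(open('log.json'))[-1][0])
rng=np.random.default_rng(0)
def sols(x,R,n=60):
    S=[]
    for _ in range(n):
        a,e=ik(P,x,R,rng.uniform([-2,-1.4,-1,-3,-2.5,-3],[1.5,1.5,1.2,1.6,-.1,3]))
        if e<1e-3 and not any(np.abs(a-b).max()<.05 for b in S):S.append(a)
    return S
for pt in(20,27,35):
    for a in sols(*pick(0,p=pt)):print('pick',pt,a.round(2))
for a in sols(*pick(.12)):print('standoff',a.round(2))
# place: cradle frame, up-end upslope; tool at t=27
Rc=cradleR(-.008);c=np.array([.558,.260,.0731])
for sg,pitch in((1,95),(-1,41)):
    R=toolR(np.radians(pitch),-.008,sg)
    g=c+Rc.apply([sg*.030,0,.022+.027]);x=g+.0188*R.apply([0,0,1])
    for a in sols(x,R):print('place',sg,x.round(3),a.round(2))
E
```

```text
pick 20 [-1.23  0.55 -0.29 -1.34 -1.31 -2.33]
pick 27 [-1.16  0.47 -0.29 -1.26 -1.2  -2.45]
pick 35 [-1.07  0.39 -0.29 -1.15 -1.08 -2.61]
standoff [-1.34  0.39 -0.25 -1.13 -1.37 -2.52]
place 1 [0.566 0.26  0.111] [ 0.71  0.41 -0.16 -0.07 -1.06  0.89]
```

```bash
python3 - <<'E'
from h import *
q=np.array(json.load(open('log.json'))[-1][0])
qb,e=ik(P,*pick(.14),[-1.3,.4,-.25,-1.1,-1.4,-2.5]);print(qb.round(2),e)
steps(P,q,qb,2);steps(P,q,qb,3)
E
```

```text
[-1.37  0.38 -0.24 -1.11 -1.4  -2.53] 3.6754072008093885e-12
1 [ 0.307 -0.451  0.229] T [ 0.123  0.302 -0.386] R [ 1.056  0.291 -1.615]
2 [ 0.337 -0.396  0.173] T [ 0.123  0.219 -0.224] R [ 1.44   0.31  -1.533]
1 [ 0.295 -0.475  0.256] T [ 0.079  0.205 -0.279] R [ 0.665  0.17  -1.081]
2 [ 0.318 -0.429  0.207] T [ 0.089  0.184 -0.195] R [ 0.836  0.212 -1.058]
3 [ 0.337 -0.396  0.173] T [ 0.078  0.132 -0.136] R [ 0.998  0.185 -1.015]
```

Call:
{"op": "apply_moves", "data": {
  "steps": [
    {"translation":[0.008,0.02,-0.01],"rotation":[0.065,0.017,-0.1]},
    {"translation":[0.016,0.04,-0.02],"rotation":[0.13,0.034,-0.2]},
    {"translation":[0.024,0.06,-0.03],"rotation":[0.195,0.05,-0.3]},
    {"translation":[0.032,0.08,-0.04],"rotation":[0.26,0.068,-0.4]},
    {"translation":[0.04,0.1,-0.05],"rotation":[0.325,0.085,-0.5]},
    {"translation":[0.048,0.12,-0.06],"rotation":[0.39,0.1,-0.6]},
    {"translation":[0.056,0.14,-0.07],"rotation":[0.455,0.12,-0.7]},
    {"translation":[0.064,0.16,-0.08],"rotation":[0.52,0.136,-0.8]},
    {"translation":[0.072,0.18,-0.09],"rotation":[0.585,0.153,-0.9]},
    {"translation":[0.08,0.2,-0.1],"rotation":[0.65,0.17,-1]}
  ]
}}

```text
t: 2.6
eef_pos: [0.2959, -0.4763, 0.3005]
ee_rot: [2.42, -0.294, 2.058]
force: [0.8, -0.5, -0.1]
width: 0.0877
gripper_force: 0.0
```

Call:
{"op": "apply_moves", "data": {
  "steps": [
    {"translation":[0.009,0.018,-0.02],"rotation":[0.082,0.02,-0.1]},
    {"translation":[0.018,0.036,-0.04],"rotation":[0.164,0.04,-0.2]},
    {"translation":[0.027,0.054,-0.06],"rotation":[0.246,0.06,-0.3]},
    {"translation":[0.036,0.072,-0.08],"rotation":[0.328,0.08,-0.4]},
    {"translation":[0.045,0.09,-0.1],"rotation":[0.41,0.1,-0.5]},
    {"translation":[0.054,0.108,-0.12],"rotation":[0.492,0.12,-0.6]},
    {"translation":[0.063,0.126,-0.14],"rotation":[0.574,0.14,-0.7]},
    {"translation":[0.072,0.144,-0.16],"rotation":[0.656,0.16,-0.8]},
    {"translation":[0.081,0.162,-0.18],"rotation":[0.738,0.18,-0.9]},
    {"translation":[0.09,0.18,-0.2],"rotation":[0.82,0.2,-1]}
  ]
}}

```text
t: 3.43
eef_pos: [0.3184, -0.4313, 0.2505]
ee_rot: [2.432, -0.731, 1.52]
force: [0.2, 0.2, 0.4]
width: 0.0874
gripper_force: 0.0
```

```bash
cat >> h.py <<'E'
def togo(x,R):
    s=get_state();print('t',s['t'],'q',s['q'].round(2),'T',((x-s['eef_pos'])/.25).round(3),'R',(np.degrees((R*rpy(s['ee_rot']).inv()).as_rotvec())/30).round(3))
E
python3 - <<'E'
from h import *
togo(*pick(.14))
c=camera_model('wrist');im=grab_frame('wrist');cv2.imwrite('pics/w1.png',im);print(c)
E
```

```text
t 3.4333 q [-1.27  0.37  0.03 -0.9  -1.62 -2.06] T [ 0.076  0.141 -0.31 ] R [ 1.039  0.259 -1.13 ]
{'fx': 292.61402272738906, 'fy': 292.61402272738906, 'cx': 254.0484457784754, 'cy': 189.13048656734037, 'xyz': array([ 0.21353665, -0.44587795,  0.39406027]), 'rotation': array([-2.57238884, -0.50677415, -0.57280347])}
```

View pics/w1.png

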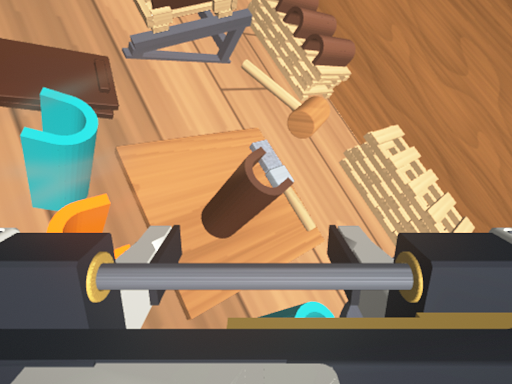

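The wrist view shows the spare clearly. The tips of its upper rims are near (262,150) and (290,182), the foot of its crown is near (218,228), and the brush is behind it. The orange tile sits low left at (80,215).

```bash
python3 - <<'E'
from h import *
im=cv2.imread('pics/w1.png');c={'fx':292.61402,'fy':292.61402,'cx':254.04845,'cy':189.13049,'xyz':np.array([.21353665,-.44587795,.39406027]),'rotation':[-2.57238884,-.50677415,-.57280347]}
hsv=cv2.cvtColor(im,cv2.COLOR_BGR2HSV)
m=cv2.inRange(hsv,(0,60,15),(12,255,125));m[:, :190]=0;m[:135]=0;m[245:]=0;m[:,305:]=0
m=cv2.morphologyEx(m,cv2.MORPH_OPEN,np.ones((3,3)))
k,l,s,_=cv2.connectedComponentsWithStats(m);i=1+np.argmax(s[1:,4]);print(s[i])
h=cv2.approxPolyDP(cv2.findContours((l==i).astype(np.uint8),0,2)[0][0],2,True)[:,0]
for u in h:print(u,'top',onplane(c,u,.158)[0,:2].round(4),'bot',onplane(c,u,.018)[0,:2].round(4),hsv[u[1],u[0]])
o=cv2.resize(im[130:245,190:310],None,fx=5,fy=5,interpolation=cv2.INTER_CUBIC);cv2.imwrite('pics/w1c.png',o)
E
```

```text
[ 202  163   75   75 2737]
[244 163] top [ 0.4232 -0.3385] bot [ 0.5476 -0.2748] [ 11 125 120]
[202 212] top [ 0.3471 -0.3774] bot [ 0.4264 -0.3368] [ 11 141  85]
[203 224] top [ 0.3425 -0.3886] bot [ 0.419  -0.3547] [ 11 143  93]
[211 234] top [ 0.3453 -0.4001] bot [ 0.4235 -0.3729] [ 12 145 125]
[219 237] top [ 0.3514 -0.4055] bot [ 0.4331 -0.3815] [ 11 141 112]
[230 235] top [ 0.363  -0.4078] bot [ 0.4516 -0.3852] [ 11 141  98]
[276 197] top [ 0.4402 -0.3886] bot [ 0.5747 -0.3546] [ 11 136 103]
[262 192] top [ 0.4254 -0.3777] bot [ 0.5511 -0.3373] [ 10 129  99]
[249 180] top [ 0.4174 -0.3599] bot [ 0.5382 -0.3089] [ 10 130  96]
[244 167] top [ 0.4203 -0.3433] bot [ 0.5429 -0.2824] [ 12 129 113]
[241 166] top [ 0.4171 -0.3412] bot [ 0.5378 -0.2791] [ 12 134 105]
```

View pics/w1c.png

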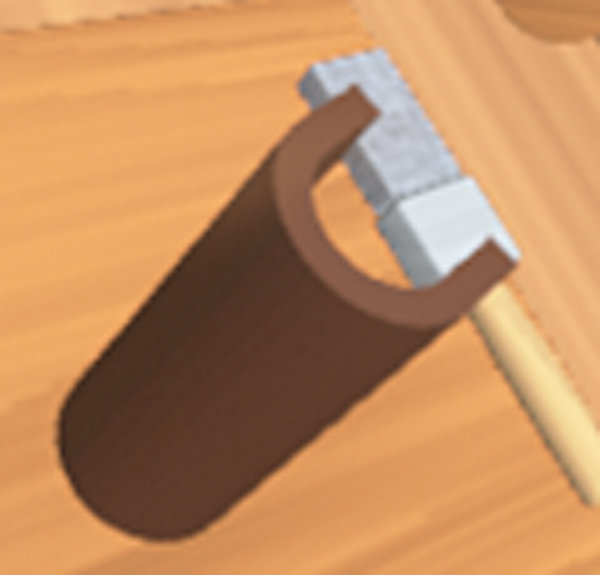

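The close crop gives the upper rim tips: left arm outer (352,86) and inner (380,112), right arm outer (520,264) and inner (492,237).

```bash
python3 - <<'E'
from h import *
c={'fx':292.61402,'fy':292.61402,'cx':254.04845,'cy':189.13049,'xyz':np.array([.21353665,-.44587795,.39406027]),'rotation':[-2.57238884,-.50677415,-.57280347]}
u=np.array([(352,86),(380,112),(492,237),(520,264)])/5+[189.6,129.6]
X=onplane(c,u,.158)[:,:2];print(X.round(4),np.linalg.norm(X[3]-X[0]),np.linalg.norm(X[2]-X[1]))
d=X[0]-X[3];yaw=np.degrees(np.arctan2(-d[0],d[1]));M=X.mean(0);print('yaw',yaw,'M',M.round(4))
# 2nd: crown extreme at top ring and ends
o=np.array([np.cos(np.radians(yaw)),np.sin(np.radians(yaw))])
r=onplane(c,np.array([(275,175),(283,235),(320,290),(365,318),(430,326)])/5+[189.6,129.6],.158)[:,:2]
print('ring outer: depth,lateral',((r-M)@o).round(4),((r-M)@[-o[1],o[0]]).round(4))
togo(*pick(.10,M=M,yaw=yaw))
for off in(.1,0):print(pick(off,M=M,yaw=yaw)[0].round(4))
E
```

```text
[[ 0.4591 -0.3223]
 [ 0.463  -0.3308]
 [ 0.4747 -0.3703]
 [ 0.4784 -0.3791]] 0.05991895421138805 0.041141911116729594
yaw 18.77174613058847 M [ 0.4688 -0.3506]
ring outer: depth,lateral [-0.0403 -0.0512 -0.0544 -0.0504 -0.0373] [ 0.0243  0.0127 -0.0018 -0.0131 -0.0247]
t 3.4833 q [-1.27  0.37  0.02 -0.91 -1.62 -2.06] T [ 0.226  0.189 -0.378] R [ 1.028  0.256 -1.13 ]
[ 0.3747 -0.3826  0.1549]
[ 0.4591 -0.3539  0.1095]
```

Call:
{"op": "apply_moves", "data": {
  "steps": [
    {"translation":[0.01,0.015,-0.02],"rotation":[0.1,0.025,-0.1]},
    {"translation":[0.02,0.03,-0.04],"rotation":[0.2,0.05,-0.2]},
    {"translation":[0.03,0.045,-0.06],"rotation":[0.3,0.075,-0.3]},
    {"translation":[0.04,0.06,-0.08],"rotation":[0.4,0.1,-0.4]},
    {"translation":[0.05,0.075,-0.1],"rotation":[0.5,0.125,-0.5]},
    {"translation":[0.06,0.09,-0.13],"rotation":[0.6,0.15,-0.6]},
    {"translation":[0.07,0.11,-0.16],"rotation":[0.7,0.175,-0.7]},
    {"translation":[0.08,0.13,-0.19],"rotation":[0.8,0.2,-0.8]},
    {"translation":[0.09,0.14,-0.22],"rotation":[0.9,0.225,-0.9]},
    {"translation":[0.1,0.15,-0.24],"rotation":[1,0.25,-1]}
  ]
}}

```text
t: 4.32
eef_pos: [0.3433, -0.3938, 0.1905]
ee_rot: [3.086, -1.108, 0.449]
force: [-0.0, -0.3, -0.4]
width: 0.0873
gripper_force: 0.0
```

```bash
cat >> h.py <<'E'
SP=dict(M=(.468,-.351),yaw=18.8)
E
python3 - <<'E'
from h import *
togo(*pick(.11,**SP));togo(*pick(0,**SP))
E
```

```text
t 4.3167 q [-1.35  0.38 -0.21 -1.1  -1.44 -2.52] T [ 0.089  0.032 -0.125] R [ 0.039  0.032 -0.135]
t 4.3167 q [-1.35  0.38 -0.21 -1.1  -1.44 -2.52] T [ 0.46   0.158 -0.324] R [ 0.039  0.032 -0.135]
```

Call:
{"op": "apply_moves", "data": {
  "steps": [
    {"translation":[0.03,0.01,-0.04],"rotation":[0.013,0.01,-0.045]},
    {"translation":[0.06,0.02,-0.085],"rotation":[0.026,0.02,-0.09]},
    {"translation":[0.09,0.03,-0.125],"rotation":[0.039,0.032,-0.135]},
    {"translation":[0.09,0.032,-0.125],"rotation":[0.039,0.032,-0.135]},
    {"translation":[0.15,0.053,-0.157],"rotation":[0.039,0.032,-0.135]},
    {"translation":[0.22,0.077,-0.195],"rotation":[0.039,0.032,-0.135]},
    {"translation":[0.29,0.1,-0.233],"rotation":[0.039,0.032,-0.135]},
    {"translation":[0.36,0.124,-0.27],"rotation":[0.039,0.032,-0.135]},
    {"translation":[0.42,0.145,-0.303],"rotation":[0.039,0.032,-0.135]},
    {"translation":[0.46,0.158,-0.324],"rotation":[0.039,0.032,-0.135]}
  ]
}}

```text
t: 5.15
eef_pos: [0.4593, -0.3542, 0.1102]
ee_rot: [3.135, -1.1, 0.338]
force: [-1.0, 0.4, 0.8]
width: 0.0877
gripper_force: 0.0
```

```bash
python3 - <<'E'
from h import *
togo(*pick(0,**SP));c=camera_model('wrist');cv2.imwrite('pics/w2.png',grab_frame('wrist'))
p,R=pick(0,**SP)
print(get_state()['force'],proj(c,[p-.0188*R.apply([0,0,1]),[.468,-.351,.158]]).round(0))
E
```

```text
t 5.15 q [-1.16  0.47 -0.29 -1.27 -1.19 -2.45] T [-0.004 -0.    -0.003] R [ 0.005  0.002 -0.007]
[ 1.64555072  0.36837749 -0.76085497] [[255. 257.]
 [255. 168.]]
```

View pics/w2.png

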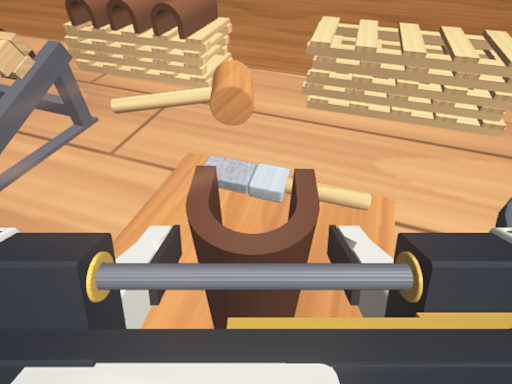

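The tile sits centred between the fingers, with its arm tips at (203,168) and (305,170), and nothing touches. Closing.

Call:
{"op": "apply_moves", "data": {
  "steps": [
    {"translation":[0,0,0],"rotation":[0,0,0]},
    {"translation":[0,0,0],"rotation":[0,0,0]},
    {"translation":[0,0,0],"rotation":[0,0,0]},
    {"translation":[0,0,0],"rotation":[0,0,0]},
    {"translation":[0,0,0],"rotation":[0,0,0]},
    {"translation":[0,0,0],"rotation":[0,0,0]},
    {"translation":[0,0,0],"rotation":[0,0,0]},
    {"translation":[0,0,0],"rotation":[0,0,0]},
    {"translation":[0,0,0],"rotation":[0,0,0]},
    {"translation":[0,0,0],"rotation":[0,0,0]}
  ],
  "jaw": 1,
  "newtons": 40
}}

```text
t: 6.03
eef_pos: [0.4584, -0.3547, 0.111]
ee_rot: [3.135, -1.1, 0.336]
force: [-2.6, 0.6, 5.4]
width: 0.0606
gripper_force: 39.9
```

Call:
{"op": "apply_moves", "data": {
  "steps": [
    {"translation":[0,0,0.02],"rotation":[0,0,0]},
    {"translation":[0,0,0.07],"rotation":[0,0,0]},
    {"translation":[0,0,0.15],"rotation":[0,0,0]},
    {"translation":[0,0,0.25],"rotation":[0,0,0]},
    {"translation":[0,0,0.36],"rotation":[0,0,0]},
    {"translation":[0,0,0.47],"rotation":[0,0,0]},
    {"translation":[0,0,0.58],"rotation":[0,0,0]},
    {"translation":[0,0,0.68],"rotation":[0,0,0]},
    {"translation":[0,0,0.76],"rotation":[0,0,0]},
    {"translation":[0,0,0.8],"rotation":[0,0,0]}
  ]
}}

```text
t: 6.87
eef_pos: [0.4584, -0.3549, 0.3133]
ee_rot: [3.128, -1.099, 0.342]
force: [0.2, 0.3, -2.2]
width: 0.0601
gripper_force: 39.9
```

```bash
cat >> h.py <<'E'
CR=dict(c=np.array([.558,.260,.0731]),yaw=-.0083)
def place(up,c,yaw,dy=0,dx=0,t=27,s0=.030,h0=.027):
    R=toolR(np.radians(68+t),yaw);Rc=cradleR(yaw)
    return c+Rc.apply([s0+dx,dy,.022+h0])+.0188*R.apply([0,0,1])+Rc.apply([0,0,up]),R
E
python3 - <<'E'
from h import *
s,_=log();q=s['q'];print(q.round(2),s['eef_pos'],s['force'],s['width'],'fkerr',(fk(P,q)-s['eef_pos']).round(4))
x,R=place(.12,**CR);x[2]+=.1
qb,e=ik(P,x,R,[.71,.3,0,-.07,-1.1,.89]);print(x.round(3),qb.round(2),e)
steps(P,q,qb,6)
for k in range(7):
    z=(armR(q+(qb-q)*k/6)*RT).as_matrix();print(z[:,2].round(2),end=' ')
E
```

```text
[-1.11  0.15 -0.16 -1.15 -1.32 -2.91] [ 0.45838945 -0.35490563  0.31327466] [ 0.18377562  0.30136992 -2.19868754] 0.060147200363777874 fkerr [-0.0001 -0.0001 -0.0007]
[0.521 0.26  0.322] [ 0.76  0.21  0.04 -0.06 -1.47  0.81] 4.662215058459651e-11
1 [ 0.499 -0.237  0.285] T [ 0.164  0.47  -0.111] R [-1.094 -0.26   1.341]
2 [ 0.517 -0.133  0.267] T [ 0.073  0.416 -0.07 ] R [-0.844 -0.521  1.492]
3 [ 0.526 -0.041  0.262] T [ 0.034  0.371 -0.023] R [-0.553 -0.625  1.622]
4 [0.532 0.05  0.269] T [0.023 0.361 0.028] R [-0.301 -0.587  1.726]
5 [0.533 0.148 0.289] T [0.006 0.392 0.081] R [-0.146 -0.455  1.797]
6 [0.521 0.26  0.322] T [-0.049  0.451  0.134] R [-0.113 -0.299  1.832]
[ 0.84  0.28 -0.45] [ 0.62  0.51 -0.59] [ 0.34  0.61 -0.72] [ 0.08  0.56 -0.83] [-0.1   0.4  -0.91] [-0.15  0.19 -0.97] [-0.09  0.   -1.  ]
```

```bash
cat >> h.py <<'E'
def adapt(qa,qb,m=.97):
    f=0
    while f<1:
        x0,R0=fk(P,qa+(qb-qa)*f),armR(qa+(qb-qa)*f)*RT
        for g in np.linspace(1,f,400):
            q=qa+(qb-qa)*g;T=(fk(P,q)-x0)/.25;r=np.degrees((armR(q)*RT*R0.inv()).as_rotvec())/30
            if max(abs(T).max(),abs(r).max())<=m:break
        f=g;print(round(f,3),fk(P,q).round(3),'T',T.round(2),'R',r.round(2))
E
python3 - <<'E'
from h import *
q=get_state()['q']
x,R=place(.12,**CR);x[2]=.42
qb,e=ik(P,x,R,[.71,.1,0.2,-.07,-1.4,.8]);print(qb.round(2),e)
adapt(q,qb)
E
```

```text
[ 0.76  0.2   0.24 -0.06 -1.68  0.8 ] 1.222543591958101e-10
0.115 [ 0.492 -0.273  0.304] T [ 0.14  0.33 -0.03] R [-0.78 -0.16  0.95]
0.224 [ 0.512 -0.201  0.3  ] T [ 0.08  0.29 -0.02] R [-0.64 -0.29  0.95]
0.327 [ 0.524 -0.137  0.3  ] T [ 0.05  0.25 -0.  ] R [-0.49 -0.35  0.95]
0.427 [ 0.532 -0.08   0.304] T [0.03 0.23 0.02] R [-0.36 -0.38  0.96]
0.523 [ 0.537 -0.027  0.312] T [0.02 0.21 0.03] R [-0.26 -0.37  0.96]
0.617 [0.54  0.025 0.324] T [0.01 0.21 0.05] R [-0.18 -0.34  0.97]
0.709 [0.542 0.077 0.341] T [0.01 0.21 0.07] R [-0.12 -0.29  0.96]
0.8 [0.541 0.131 0.361] T [-0.    0.22  0.08] R [-0.08 -0.25  0.96]
0.891 [0.536 0.188 0.386] T [-0.02  0.23  0.1 ] R [-0.07 -0.2   0.97]
0.983 [0.524 0.249 0.414] T [-0.05  0.24  0.11] R [-0.07 -0.16  0.97]
1.0 [0.521 0.26  0.42 ] T [-0.01  0.05  0.02] R [-0.02 -0.03  0.18]
```

Call:
{"op": "apply_moves", "data": {
  "steps": [
    {"translation":[0.014,0.033,0.01],"rotation":[-0.078,-0.016,0.095]},
    {"translation":[0.028,0.066,0.02],"rotation":[-0.156,-0.032,0.19]},
    {"translation":[0.042,0.1,0.03],"rotation":[-0.234,-0.048,0.285]},
    {"translation":[0.056,0.132,0.04],"rotation":[-0.312,-0.064,0.38]},
    {"translation":[0.07,0.165,0.05],"rotation":[-0.39,-0.08,0.475]},
    {"translation":[0.084,0.2,0.06],"rotation":[-0.468,-0.096,0.57]},
    {"translation":[0.098,0.23,0.07],"rotation":[-0.546,-0.112,0.665]},
    {"translation":[0.112,0.264,0.08],"rotation":[-0.624,-0.128,0.76]},
    {"translation":[0.126,0.3,0.09],"rotation":[-0.702,-0.144,0.855]},
    {"translation":[0.14,0.33,0.1],"rotation":[-0.78,-0.16,0.95]}
  ]
}}

```text
t: 7.7
eef_pos: [0.4932, -0.2714, 0.3342]
ee_rot: [2.544, -0.844, 1.339]
force: [0.5, -0.2, -3.3]
width: 0.0601
gripper_force: 39.9
```

Call:
{"op": "apply_moves", "data": {
  "steps": [
    {"translation":[0.008,0.029,0.01],"rotation":[-0.064,-0.029,0.095]},
    {"translation":[0.016,0.058,0.02],"rotation":[-0.128,-0.058,0.19]},
    {"translation":[0.024,0.087,0.03],"rotation":[-0.192,-0.087,0.285]},
    {"translation":[0.032,0.116,0.04],"rotation":[-0.256,-0.116,0.38]},
    {"translation":[0.04,0.145,0.05],"rotation":[-0.32,-0.145,0.475]},
    {"translation":[0.048,0.174,0.06],"rotation":[-0.384,-0.174,0.57]},
    {"translation":[0.056,0.203,0.07],"rotation":[-0.448,-0.203,0.665]},
    {"translation":[0.064,0.232,0.08],"rotation":[-0.512,-0.232,0.76]},
    {"translation":[0.072,0.261,0.09],"rotation":[-0.576,-0.261,0.855]},
    {"translation":[0.08,0.29,0.1],"rotation":[-0.64,-0.29,0.95]}
  ]
}}

```text
t: 8.53
eef_pos: [0.5132, -0.1992, 0.3592]
ee_rot: [2.382, -0.503, 1.945]
force: [-0.3, 0.1, -2.7]
width: 0.0599
gripper_force: 39.9
```

Call:
{"op": "apply_moves", "data": {
  "steps": [
    {"translation":[0.005,0.025,0.01],"rotation":[-0.049,-0.035,0.095]},
    {"translation":[0.01,0.05,0.02],"rotation":[-0.098,-0.07,0.19]},
    {"translation":[0.015,0.075,0.03],"rotation":[-0.147,-0.105,0.285]},
    {"translation":[0.02,0.1,0.04],"rotation":[-0.196,-0.14,0.38]},
    {"translation":[0.025,0.125,0.05],"rotation":[-0.245,-0.175,0.475]},
    {"translation":[0.03,0.15,0.06],"rotation":[-0.294,-0.21,0.57]},
    {"translation":[0.035,0.175,0.07],"rotation":[-0.343,-0.245,0.665]},
    {"translation":[0.04,0.2,0.08],"rotation":[-0.392,-0.28,0.76]},
    {"translation":[0.045,0.225,0.09],"rotation":[-0.441,-0.315,0.855]},
    {"translation":[0.05,0.25,0.1],"rotation":[-0.49,-0.35,0.95]}
  ]
}}

```text
t: 9.37
eef_pos: [0.5257, -0.1367, 0.3842]
ee_rot: [2.383, -0.192, 2.447]
force: [-0.3, -0.7, -2.8]
width: 0.0608
gripper_force: 39.9
```

Call:
{"op": "apply_moves", "data": {
  "steps": [
    {"translation":[0.003,0.023,0.01],"rotation":[-0.036,-0.038,0.096]},
    {"translation":[0.006,0.046,0.02],"rotation":[-0.072,-0.076,0.192]},
    {"translation":[0.009,0.069,0.03],"rotation":[-0.108,-0.114,0.288]},
    {"translation":[0.012,0.092,0.04],"rotation":[-0.144,-0.152,0.384]},
    {"translation":[0.015,0.115,0.05],"rotation":[-0.18,-0.19,0.48]},
    {"translation":[0.018,0.138,0.06],"rotation":[-0.216,-0.228,0.576]},
    {"translation":[0.021,0.161,0.07],"rotation":[-0.252,-0.266,0.672]},
    {"translation":[0.024,0.184,0.08],"rotation":[-0.288,-0.304,0.768]},
    {"translation":[0.027,0.207,0.09],"rotation":[-0.324,-0.342,0.864]},
    {"translation":[0.03,0.23,0.1],"rotation":[-0.36,-0.38,0.96]}
  ]
}}

```text
t: 10.2
eef_pos: [0.5332, -0.0792, 0.4092]
ee_rot: [2.465, 0.066, 2.948]
force: [0.2, -0.0, -3.2]
width: 0.0602
gripper_force: 39.9
```

```bash
python3 - <<'E'
from h import *
q=get_state()['q'];print(q.round(2))
x,R=place(.12,**CR);x[2]=.42
qb,e=ik(P,x,R,[.71,.1,0.2,-.07,-1.4,.8]);print(qb.round(2),e)
adapt(q,qb,.98)
E
```

```text
[-0.31  0.12  0.18 -0.68 -1.64 -1.47]
[ 0.76  0.2   0.24 -0.06 -1.68  0.8 ] 1.222543591958101e-10
0.175 [ 0.538 -0.024  0.399] T [ 0.02  0.22 -0.04] R [-0.28 -0.38  0.97]
0.345 [0.541 0.029 0.395] T [ 0.01  0.21 -0.02] R [-0.19 -0.35  0.98]
0.507 [0.542 0.082 0.395] T [ 0.    0.21 -0.  ] R [-0.12 -0.29  0.97]
0.667 [0.54  0.136 0.399] T [-0.01  0.22  0.02] R [-0.09 -0.24  0.98]
0.824 [0.534 0.192 0.407] T [-0.02  0.23  0.03] R [-0.07 -0.19  0.98]
0.979 [0.523 0.252 0.418] T [-0.04  0.24  0.05] R [-0.07 -0.14  0.98]
1.0 [0.521 0.26  0.42 ] T [-0.01  0.03  0.01] R [-0.01 -0.02  0.13]
```

Call:
{"op": "apply_moves", "data": {
  "steps": [
    {"translation":[0.002,0.022,0],"rotation":[-0.028,-0.038,0.097]},
    {"translation":[0.004,0.044,0],"rotation":[-0.056,-0.076,0.194]},
    {"translation":[0.006,0.066,0],"rotation":[-0.084,-0.114,0.291]},
    {"translation":[0.008,0.088,0],"rotation":[-0.112,-0.152,0.388]},
    {"translation":[0.01,0.11,-0.01],"rotation":[-0.14,-0.19,0.485]},
    {"translation":[0.012,0.132,-0.01],"rotation":[-0.168,-0.228,0.582]},
    {"translation":[0.014,0.154,-0.02],"rotation":[-0.196,-0.266,0.679]},
    {"translation":[0.016,0.176,-0.03],"rotation":[-0.224,-0.304,0.776]},
    {"translation":[0.018,0.198,-0.03],"rotation":[-0.252,-0.342,0.873]},
    {"translation":[0.02,0.22,-0.04],"rotation":[-0.28,-0.38,0.97]}
  ]
}}

```text
t: 11.03
eef_pos: [0.5383, -0.0242, 0.3993]
ee_rot: [2.626, 0.253, -2.799]
force: [-0.9, 0.3, -2.9]
width: 0.0601
gripper_force: 39.9
```

Call:
{"op": "apply_moves", "data": {
  "steps": [
    {"translation":[0.001,0.021,0],"rotation":[-0.019,-0.035,0.098]},
    {"translation":[0.002,0.042,0],"rotation":[-0.038,-0.07,0.196]},
    {"translation":[0.003,0.063,0],"rotation":[-0.057,-0.105,0.294]},
    {"translation":[0.004,0.084,0],"rotation":[-0.076,-0.14,0.392]},
    {"translation":[0.005,0.105,-0.01],"rotation":[-0.095,-0.175,0.49]},
    {"translation":[0.006,0.126,-0.01],"rotation":[-0.114,-0.21,0.588]},
    {"translation":[0.007,0.147,-0.01],"rotation":[-0.133,-0.245,0.686]},
    {"translation":[0.008,0.168,-0.02],"rotation":[-0.152,-0.28,0.784]},
    {"translation":[0.009,0.189,-0.02],"rotation":[-0.171,-0.315,0.882]},
    {"translation":[0.01,0.21,-0.02],"rotation":[-0.19,-0.35,0.98]}
  ]
}}

```text
t: 11.87
eef_pos: [0.5406, 0.0283, 0.3939]
ee_rot: [2.819, 0.342, -2.227]
force: [0.7, 0.3, -2.2]
width: 0.0604
gripper_force: 39.9
```

Call:
{"op": "apply_moves", "data": {
  "steps": [
    {"translation":[0,0.021,0],"rotation":[-0.012,-0.029,0.097]},
    {"translation":[0,0.042,0],"rotation":[-0.024,-0.058,0.194]},
    {"translation":[0,0.063,0],"rotation":[-0.036,-0.087,0.291]},
    {"translation":[0,0.084,0],"rotation":[-0.048,-0.116,0.388]},
    {"translation":[0,0.105,0],"rotation":[-0.06,-0.145,0.485]},
    {"translation":[0,0.126,0],"rotation":[-0.072,-0.174,0.582]},
    {"translation":[0,0.147,0],"rotation":[-0.084,-0.203,0.679]},
    {"translation":[0,0.168,0],"rotation":[-0.096,-0.232,0.776]},
    {"translation":[0,0.189,0],"rotation":[-0.108,-0.261,0.873]},
    {"translation":[0,0.21,0],"rotation":[-0.12,-0.29,0.97]}
  ]
}}

```text
t: 12.7
eef_pos: [0.5406, 0.0808, 0.394]
ee_rot: [2.991, 0.34, -1.66]
force: [0.1, -0.1, -2.5]
width: 0.0604
gripper_force: 39.9
```

Call:
{"op": "apply_moves", "data": {
  "steps": [
    {"translation":[-0.001,0.022,0],"rotation":[-0.009,-0.024,0.098]},
    {"translation":[-0.002,0.044,0],"rotation":[-0.018,-0.048,0.196]},
    {"translation":[-0.003,0.066,0],"rotation":[-0.027,-0.072,0.294]},
    {"translation":[-0.004,0.088,0],"rotation":[-0.036,-0.096,0.392]},
    {"translation":[-0.005,0.11,0],"rotation":[-0.045,-0.12,0.49]},
    {"translation":[-0.006,0.132,0],"rotation":[-0.054,-0.144,0.588]},
    {"translation":[-0.007,0.154,0],"rotation":[-0.063,-0.168,0.686]},
    {"translation":[-0.008,0.176,0],"rotation":[-0.072,-0.192,0.784]},
    {"translation":[-0.009,0.198,0],"rotation":[-0.081,-0.216,0.882]},
    {"translation":[-0.01,0.22,0],"rotation":[-0.09,-0.24,0.98]}
  ]
}}

```text
t: 13.53
eef_pos: [0.5381, 0.1359, 0.394]
ee_rot: [3.11, 0.272, -1.11]
force: [-0.3, -0.6, -3.3]
width: 0.0602
gripper_force: 39.9
```

```bash
python3 - <<'E'
from h import *
q=get_state()['q'];print(q.round(2))
x,R=place(.12,**CR);x[2]=.36
qb,e=ik(P,x,R,[.71,.1,0.2,-.07,-1.4,.8]);print(qb.round(2),e)
adapt(q,qb,.99);togo(*place(.06,**CR))
E
```

```text
[ 0.4   0.17  0.21 -0.27 -1.65  0.05]
[ 0.76  0.2   0.12 -0.06 -1.55  0.81] 2.220446049250313e-15
0.481 [0.533 0.194 0.375] T [-0.02  0.23 -0.07] R [-0.07 -0.19  0.99]
0.948 [0.522 0.253 0.361] T [-0.04  0.24 -0.06] R [-0.07 -0.14  0.99]
1.0 [0.521 0.26  0.36 ] T [-0.01  0.03 -0.01] R [-0.01 -0.01  0.11]
t 13.5333 q [ 0.4   0.17  0.21 -0.27 -1.65  0.05] T [ 0.021  0.497 -0.909] R [-0.144 -0.348  2.087]
```

Call:
{"op": "apply_moves", "data": {
  "steps": [
    {"translation":[-0.002,0.024,-0.005],"rotation":[-0.007,-0.019,0.099]},
    {"translation":[-0.004,0.048,-0.01],"rotation":[-0.014,-0.038,0.198]},
    {"translation":[-0.006,0.072,-0.02],"rotation":[-0.021,-0.057,0.297]},
    {"translation":[-0.008,0.096,-0.03],"rotation":[-0.028,-0.076,0.396]},
    {"translation":[-0.01,0.12,-0.04],"rotation":[-0.035,-0.095,0.495]},
    {"translation":[-0.012,0.144,-0.05],"rotation":[-0.042,-0.114,0.594]},
    {"translation":[-0.014,0.168,-0.06],"rotation":[-0.049,-0.133,0.693]},
    {"translation":[-0.016,0.192,-0.07],"rotation":[-0.056,-0.152,0.792]},
    {"translation":[-0.018,0.216,-0.08],"rotation":[-0.063,-0.171,0.891]},
    {"translation":[-0.02,0.24,-0.09],"rotation":[-0.07,-0.19,0.99]}
  ]
}}

```text
t: 14.37
eef_pos: [0.533, 0.1959, 0.3713]
ee_rot: [-3.122, 0.181, -0.579]
force: [-0.0, 0.5, -3.2]
width: 0.0603
gripper_force: 39.9
```

Call:
{"op": "apply_moves", "data": {
  "steps": [
    {"translation":[-0.002,0.024,-0.005],"rotation":[-0.007,-0.014,0.099]},
    {"translation":[-0.005,0.049,-0.01],"rotation":[-0.014,-0.028,0.198]},
    {"translation":[-0.007,0.073,-0.02],"rotation":[-0.021,-0.042,0.297]},
    {"translation":[-0.01,0.097,-0.03],"rotation":[-0.028,-0.056,0.396]},
    {"translation":[-0.012,0.121,-0.04],"rotation":[-0.035,-0.07,0.495]},
    {"translation":[-0.015,0.145,-0.05],"rotation":[-0.042,-0.084,0.594]},
    {"translation":[-0.017,0.17,-0.06],"rotation":[-0.049,-0.098,0.693]},
    {"translation":[-0.02,0.194,-0.07],"rotation":[-0.056,-0.112,0.792]},
    {"translation":[-0.02,0.218,-0.08],"rotation":[-0.063,-0.126,0.891]},
    {"translation":[-0.02,0.243,-0.09],"rotation":[-0.07,-0.14,0.99]}
  ]
}}

```text
t: 15.2
eef_pos: [0.5279, 0.2566, 0.3488]
ee_rot: [-3.133, 0.101, -0.062]
force: [0.9, -0.6, -2.9]
width: 0.0604
gripper_force: 39.9
```

```bash
python3 - <<'E'
from h import *
togo(*place(.06,**CR));togo(*place(.03,**CR))
c=camera_model('wrist');im=grab_frame('wrist');cv2.imwrite('pics/w3.png',im);np.save('w3c.npy',np.r_[c['xyz'],c['rotation']])
E
```

```text
t 15.2 q [ 0.73  0.22  0.12 -0.08 -1.53  0.78] T [ 0.062  0.014 -0.729] R [-0.018 -0.026  0.104]
t 15.2 q [ 0.73  0.22  0.12 -0.08 -1.53  0.78] T [ 0.107  0.014 -0.84 ] R [-0.018 -0.026  0.104]
```

View pics/w3.png

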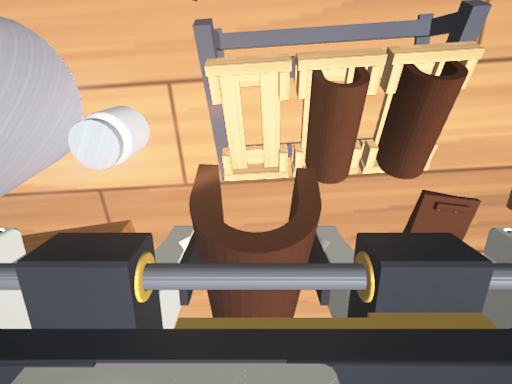

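Everything is in view in the wrist picture. The held tile's rim tips are at (207,168) and (306,170), and the empty cradle runs from about (207,62) to (289,178). The jar is at (108,137). I'll compare these with projections of the current estimates.

```bash
python3 - <<'E'
from h import *
v=np.load('w3c.npy');c={'fx':292.61402,'fy':292.61402,'cx':254.04845,'cy':189.13049,'xyz':v[:3],'rotation':v[3:]}
Rc=cradleR(CR['yaw'])
for i in range(3):
    L=np.array([(x,y-105*i,36) for x in(88,-88) for y in(49,-49)])*1e-3
    print(proj(c,CR['c']+Rc.apply(L)).round(1).tolist())
# slats/pocket inner corners of C3
print('pocket floor',proj(c,CR['c']+Rc.apply(np.array([(76,35,36),(76,-35,36),(-76,35,36),(-76,-35,36)])*1e-3)).round(1).tolist())
s=get_state();R=rpy(s['ee_rot']);g=s['eef_pos']-.0188*R.apply([0,0,1]);t=np.radians(27)
# tile axes in tool frame: toolz = -z cos t - x sin t ; toolx = x cos t - z sin t
xt=R.apply([np.cos(t),0,-np.sin(t)]);zt=R.apply([-np.sin(t),0,-np.cos(t)]);yt=np.cross(zt,xt)
o=g-.030*xt-.027*zt
print('tile pts outer/inner tips',proj(c,[o+.07*xt+a*yt for a in(.03,.02,-.02,-.03)]).round(1).tolist(),'crown',proj(c,[o+.07*xt+.052*zt]).round(1).tolist())
im=cv2.imread('pics/w3.png');g=cv2.cvtColor(im,cv2.COLOR_BGR2HSV)
# wood mask extents of the cradle block: pale wood vs bench by saturation
m=cv2.inRange(g,(15,50,150),(28,150,255));
for r in(62,80,120,160,176):
    x=np.nonzero(m[r,190:310])[0]+190;print(r,x.min() if len(x) else None,x.max() if len(x) else None,len(x))
for cx in(215,240,255,280):
    y=np.nonzero(m[45:190,cx])[0]+45;print('col',cx,y.min() if len(y) else None,y.max() if len(y) else None,len(y))
d=(im[150:200,190:330].astype(int).sum(2)<260);ys,xs=np.nonzero(d);print('dark tip rows',[ (x,ys[xs==x-190].min()+150) for x in range(196,326,6) if (xs==x-190).any()])
E
```

```text
[[204.9, 64.9], [291.7, 59.7], [224.5, 178.7], [287.6, 175.6]]
[[297.9, 59.3], [386.4, 54.0], [292.1, 175.4], [356.1, 172.3]]
[[392.8, 53.6], [483.0, 48.2], [360.7, 172.1], [425.6, 168.9]]
pocket floor [[218.7, 74.6], [279.1, 71.0], [232.6, 172.5], [278.5, 170.2]]
tile pts outer/inner tips [[193.6, 164.1], [213.2, 164.0], [291.5, 163.7], [311.1, 163.6]] crown [[252.0, 250.0]]
62 190 309 107
80 208 309 99
120 190 308 103
160 190 304 110
176 190 295 73
col 215 58 163 62
col 240 50 180 131
col 255 48 179 131
col 280 47 177 129
dark tip rows [(196, np.int64(189)), (202, np.int64(187)), (208, np.int64(185)), (214, np.int64(183)), (220, np.int64(193)), (292, np.int64(197)), (298, np.int64(169)), (304, np.int64(169)), (310, np.int64(150)), (316, np.int64(150)), (322, np.int64(150))]
```

```bash
python3 - <<'E'
from h import *
v=np.load('w3c.npy');c={'fx':292.61402,'fy':292.61402,'cx':254.04845,'cy':189.13049,'xyz':v[:3],'rotation':v[3:]}
Rc=cradleR(CR['yaw']);im=cv2.imread('pics/w3.png');g=cv2.cvtColor(im,cv2.COLOR_BGR2HSV)
m=((im.astype(int).sum(2)<260)).astype(np.uint8);m[:,:295]=0;m[:50]=0;m[186:]=0;m[:,470:]=0
k,l,s,_=cv2.connectedComponentsWithStats(m)
th=np.linspace(0,np.pi,19)
prof=np.r_[[(30,0)],[(30*np.cos(a),22+30*np.sin(a)) for a in th],[(-30,0)]]
for j in range(1,k):
    if s[j,4]>1500:
        mm=(l==j)
        print('seen box',s[j],'centroid',np.argwhere(mm).mean(0)[::-1].round(1),'rows',[(r,np.nonzero(mm[r])[0].min(),np.nonzero(mm[r])[0].max()) for r in(90,120,150)])
for i in(1,2):
    L=np.array([(x,y-105*i,22+z) for x in(70,-70) for y,z in prof])*1e-3
    u=proj(c,CR['c']+Rc.apply(L));h=cv2.convexHull(u.astype(np.float32));M=np.zeros((384,512),np.uint8);cv2.fillConvexPoly(M,h.round().astype(int),1)
    print('pred',cv2.boundingRect(h),[(r,np.nonzero(M[r])[0].min(),np.nonzero(M[r])[0].max()) for r in(90,120,150)])
# row edges along the cradle-3 wood: saturation profile
for cx in(248,):print([(r,int(g[r,cx,1]),int(g[r,cx,2])) for r in list(range(48,84,2))+list(range(144,186,2))])
print([(x,int(g[70,x,1]),int(g[70,x,2])) for x in list(range(200,216))+list(range(282,304))])
E
```

```text
seen box [ 376   61   92  117 6261] centroid [417.2 117.7] rows [(90, np.int64(397), np.int64(459)), (120, np.int64(386), np.int64(445)), (150, np.int64(379), np.int64(431))]
seen box [ 295   67   75  119 5447] centroid [332.1 127.5] rows [(90, np.int64(311), np.int64(366)), (120, np.int64(309), np.int64(359)), (150, np.int64(306), np.int64(352))]
pred (303, 66, 66, 117) [(90, np.int64(310), np.int64(366)), (120, np.int64(308), np.int64(359)), (150, np.int64(305), np.int64(352))]
pred (373, 60, 93, 119) [(90, np.int64(393), np.int64(458)), (120, np.int64(384), np.int64(444)), (150, np.int64(375), np.int64(430))]
[(48, 118, 204), (50, 117, 239), (52, 118, 239), (54, 118, 240), (56, 108, 217), (58, 105, 214), (60, 107, 219), (62, 106, 206), (64, 82, 253), (66, 85, 250), (68, 82, 250), (70, 80, 251), (72, 76, 253), (74, 88, 249), (76, 68, 254), (78, 66, 254), (80, 70, 254), (82, 78, 252), (144, 114, 237), (146, 94, 196), (148, 103, 230), (150, 95, 245), (152, 64, 254), (154, 70, 254), (156, 77, 253), (158, 70, 254), (160, 65, 254), (162, 73, 254), (164, 106, 229), (166, 107, 223), (168, 109, 220), (170, 104, 227), (172, 109, 216), (174, 82, 252), (176, 79, 251), (178, 68, 254), (180, 130, 204), (182, 124, 168), (184, 126, 214)]
[(200, 110, 230), (201, 55, 173), (202, 15, 138), (203, 17, 138), (204, 72, 195), (205, 92, 251), (206, 74, 254), (207, 75, 253), (208, 74, 253), (209, 74, 252), (210, 75, 253), (211, 75, 252), (212, 75, 252), (213, 75, 252), (214, 77, 252), (215, 77, 252), (282, 76, 252), (283, 75, 253), (284, 75, 252), (285, 76, 252), (286, 76, 252), (287, 77, 252), (288, 80, 252), (289, 82, 253), (290, 79, 255), (291, 80, 237), (292, 18, 141), (293, 20, 137), (294, 86, 131), (295, 103, 239), (296, 94, 250), (297, 109, 164), (298, 102, 237), (299, 76, 255), (300, 78, 254), (301, 70, 254), (302, 63, 254), (303, 65, 254)]
```

Call:
{"op": "apply_moves", "data": {
  "steps": [
    {"translation":[0.006,0.004,-0.05],"rotation":[-0.003,-0.005,0.02]},
    {"translation":[0.012,0.008,-0.12],"rotation":[-0.007,-0.01,0.04]},
    {"translation":[0.02,0.012,-0.2],"rotation":[-0.01,-0.015,0.06]},
    {"translation":[0.026,0.016,-0.29],"rotation":[-0.014,-0.02,0.08]},
    {"translation":[0.032,0.02,-0.38],"rotation":[-0.018,-0.026,0.104]},
    {"translation":[0.04,0.02,-0.47],"rotation":[-0.018,-0.026,0.104]},
    {"translation":[0.046,0.02,-0.56],"rotation":[-0.018,-0.026,0.104]},
    {"translation":[0.052,0.02,-0.64],"rotation":[-0.018,-0.026,0.104]},
    {"translation":[0.058,0.02,-0.7],"rotation":[-0.018,-0.026,0.104]},
    {"translation":[0.062,0.02,-0.73],"rotation":[-0.018,-0.026,0.104]}
  ]
}}

```text
t: 16.08
eef_pos: [0.5424, 0.2602, 0.1646]
ee_rot: [3.14, 0.09, -0.013]
force: [-0.3, -0.0, -3.1]
width: 0.0603
gripper_force: 39.9
```

```bash
python3 - <<'E'
from h import *
for u in(.06,.015,.003,0,-.003):togo(*place(u,dy=.0015,**CR))
c=camera_model('wrist');im=grab_frame('wrist');cv2.imwrite('pics/w4.png',im);np.save('w4c.npy',np.r_[c['xyz'],c['rotation']])
d=im.astype(int).sum(2)
for r in(172,180,188):
    x=np.nonzero(d[r]<260)[0];x=x[(x>185)&(x<330)];print(r,np.split(x,np.nonzero(np.diff(x)>1)[0]+1).__repr__()[:0],[(a[0],a[-1]) for a in np.split(x,np.nonzero(np.diff(x)>1)[0]+1) if len(a)>3])
Rc=cradleR(CR['yaw']);print('pocket top edge',proj(c,CR['c']+Rc.apply(np.array([(76,35,36),(76,-35,36),(-76,35,36),(-76,-35,36),(41,35,36),(41,-35,36),(88,49,36),(88,-49,36)])*1e-3)).round(1).tolist())
cv2.imwrite('pics/w4z.png',cv2.resize(im[20:240,130:400],(800,600*220*270//(220*270)),interpolation=cv2.INTER_CUBIC))
E
```

```text
t 16.0833 q [ 0.73  0.33 -0.15 -0.07 -1.16  0.85] T [0.004 0.006 0.008] R [ 0.003 -0.005  0.008]
t 16.0833 q [ 0.73  0.33 -0.15 -0.07 -1.16  0.85] T [ 0.071  0.005 -0.158] R [ 0.003 -0.005  0.008]
t 16.0833 q [ 0.73  0.33 -0.15 -0.07 -1.16  0.85] T [ 0.089  0.005 -0.203] R [ 0.003 -0.005  0.008]
t 16.0833 q [ 0.73  0.33 -0.15 -0.07 -1.16  0.85] T [ 0.094  0.005 -0.214] R [ 0.003 -0.005  0.008]
t 16.0833 q [ 0.73  0.33 -0.15 -0.07 -1.16  0.85] T [ 0.098  0.005 -0.225] R [ 0.003 -0.005  0.008]
172  [(np.int64(296), np.int64(315))]
180  [(np.int64(295), np.int64(316))]
188  [(np.int64(199), np.int64(219)), (np.int64(294), np.int64(317))]
pocket top edge [[195.8, 106.9], [312.9, 106.3], [218.4, 251.1], [291.3, 250.8], [203.1, 153.7], [305.9, 153.2], [168.1, 87.8], [340.4, 86.9]]
```

View pics/w4.png

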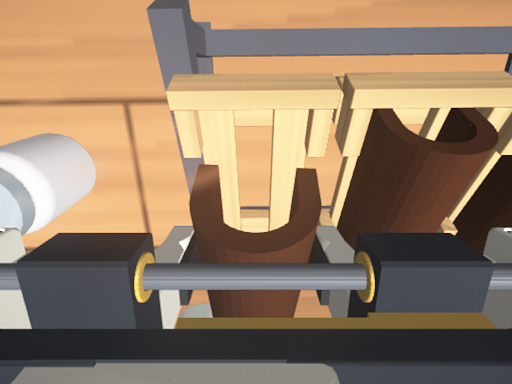

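The tile hangs straight. Its tips centre on column 258, the cradle centres on about column 254, so it needs about 2 mm more to the left. The jar is clear at (50,185) and the seated neighbours haven't moved. Going down along the bay normal.

Call:
{"op": "apply_moves", "data": {
  "steps": [
    {"translation":[0.008,0.004,-0.018],"rotation":[0,0,0]},
    {"translation":[0.017,0.008,-0.037],"rotation":[0,0,0]},
    {"translation":[0.026,0.008,-0.058],"rotation":[0,0,0]},
    {"translation":[0.036,0.008,-0.08],"rotation":[0,0,0]},
    {"translation":[0.046,0.008,-0.102],"rotation":[0,0,0]},
    {"translation":[0.056,0.008,-0.124],"rotation":[0,0,0]},
    {"translation":[0.064,0.008,-0.142],"rotation":[0,0,0]},
    {"translation":[0.071,0.008,-0.158],"rotation":[0,0,0]},
    {"translation":[0.077,0.008,-0.173],"rotation":[0,0,0]},
    {"translation":[0.081,0.008,-0.183],"rotation":[0,0,0]}
  ]
}}

```text
t: 16.97
eef_pos: [0.5642, 0.263, 0.1217]
ee_rot: [-3.141, 0.086, -0.011]
force: [-0.2, -0.1, -2.9]
width: 0.0606
gripper_force: 39.9
```

Call:
{"op": "apply_moves", "data": {
  "steps": [
    {"translation":[0.001,0,-0.002],"rotation":[0,0,0]},
    {"translation":[0.002,0,-0.005],"rotation":[0,0,0]},
    {"translation":[0.003,0,-0.007],"rotation":[0,0,0]},
    {"translation":[0.004,0,-0.01],"rotation":[0,0,0]},
    {"translation":[0.005,0,-0.012],"rotation":[0,0,0]},
    {"translation":[0.006,0,-0.015],"rotation":[0,0,0]},
    {"translation":[0.007,0,-0.017],"rotation":[0,0,0]},
    {"translation":[0.008,0,-0.02],"rotation":[0,0,0]},
    {"translation":[0.008,0,-0.02],"rotation":[0,0,0]},
    {"translation":[0.008,0,-0.02],"rotation":[0,0,0]}
  ]
}}

```text
t: 17.8
eef_pos: [0.5658, 0.2632, 0.119]
ee_rot: [-3.14, 0.085, -0.01]
force: [-5.2, 0.2, 10.0]
width: 0.0603
gripper_force: 39.9
```

```bash
python3 - <<'E'
from h import *
togo(*place(0,dy=.002,**CR));s=get_state();print(s['force'].round(2),s['moment'].round(2))
E
```

```text
t 17.8 q [ 0.71  0.41 -0.15 -0.07 -1.08  0.88] T [ 0.    -0.005 -0.032] R [-0.003  0.004  0.004]
[-5.21  0.18 10.01] [-0.04  2.32  0.06]
```

Contact came about 8 mm early, with the force along the bay normal. Before pushing further I'll check numerically whether the tile slipped or turned in the grip.

```bash
python3 - <<'E'
from h import *
c=camera_model('wrist');s=get_state();im=grab_frame('wrist');cv2.imwrite('pics/w5.png',im);cv2.imwrite('pics/s5.png',grab_frame('scene'))
np.save('w5c.npy',np.r_[c['xyz'],c['rotation']])
def tips(f):
    d=cv2.imread(f).astype(int);b=(d.sum(2)<300)
    o=[]
    for rng_ in((196,222),(290,320)):
        cols=[]
        for x in range(*rng_):
            y=np.nonzero(b[150:260,x])[0]
            # first dark row with >=25 dark beneath
            for r in y:
                if b[150+r:150+r+25,x].mean()>.9:cols.append((x,int(r+150)));break
        o.append(cols[::3])
    return o
for f in('w2','w3','w4','w5'):print(f,tips(f'pics/{f}.png'))
im2=cv2.imread('pics/w2.png');print(im2[160:180:2,203].tolist(),im2[160:180:2,306].tolist())
im4=cv2.imread('pics/w4.png');print(im4[160:180:2,207].tolist(),im4[160:180:2,306].tolist())
E
```

```text
w2 [[(196, 188), (199, 187), (202, 186), (205, 185), (208, 185), (211, 183), (214, 174), (217, 181), (220, 210)], [(290, 202), (293, 179), (296, 169), (299, 169), (302, 169), (305, 169), (308, 170), (311, 170), (314, 175)]]
w3 [[(196, 185), (199, 185), (202, 183), (205, 182), (208, 181), (211, 180), (214, 179), (217, 178), (220, 190)], [(290, 211), (293, 190), (296, 171), (299, 168), (302, 168), (305, 169), (308, 150), (311, 150), (314, 150), (317, 150)]]
w4 [[(196, 186), (199, 185), (202, 184), (205, 183), (208, 182), (211, 181), (214, 180), (217, 179), (220, 193)], [(290, 211), (293, 191), (296, 170), (299, 168), (302, 169), (305, 169), (308, 169), (311, 169), (314, 169), (317, 180)]]
w5 [[(196, 189), (199, 188), (202, 187), (205, 186), (208, 185), (211, 184), (214, 182), (217, 181), (220, 194)], [(290, 211), (293, 190), (296, 173), (299, 173), (302, 173), (305, 173), (308, 173), (311, 173), (314, 173), (317, 184)]]
[[103, 166, 235], [99, 165, 233], [109, 157, 223], [66, 87, 131], [72, 95, 138], [76, 99, 142], [78, 102, 145], [80, 104, 148], [82, 105, 150], [80, 104, 149]] [[124, 178, 234], [126, 181, 237], [124, 178, 234], [122, 175, 231], [112, 158, 219], [64, 83, 124], [66, 85, 127], [68, 85, 127], [68, 86, 127], [67, 86, 127]]
[[178, 235, 253], [179, 237, 254], [121, 170, 223], [67, 93, 137], [71, 98, 144], [74, 103, 151], [77, 107, 157], [79, 109, 159], [78, 109, 159], [76, 106, 155]] [[131, 189, 242], [133, 192, 243], [134, 193, 244], [138, 199, 247], [74, 105, 154], [48, 68, 103], [48, 68, 103], [49, 68, 103], [48, 67, 103], [49, 68, 103]]
```

```bash
python3 - <<'E'
from h import *
for f in('w2','w3','w4','w5'):
    d=cv2.imread(f'pics/{f}.png').astype(int).sum(2);print(f,'col255',d[215:264:2,255].tolist())
    for r in(200,220):
        row=d[r,185:330];e=np.nonzero(np.abs(np.diff(row))>90)[0]+185;print('  row',r,e.tolist())
# where would tile & stops sit per present estimate
c=camera_model('wrist');Rc=cradleR(CR['yaw'])
L=np.array([(88,0,36),(76,0,36),(76,0,22),(76,-35,36),(76,-47,36),(88,-49,36),(41,-35,36),(41,-47,36)])*1e-3
print(proj(c,CR['c']+Rc.apply(L)).round(1).tolist())
d=cv2.cvtColor(cv2.imread('pics/w5.png'),cv2.COLOR_BGR2HSV);print([(r,int(d[r,255,1]),int(d[r,255,2])) for r in range(60,160,3)])
b=cv2.imread('pics/w5.png');print('row100',[(x,int(d[100,x,2])) for x in range(130,200,4)],[(x,int(d[140,x,2])) for x in range(290,370,4)])
E
```

```text
w2 col255 [500, 503, 503, 497, 495, 492, 489, 486, 487, 437, 297, 298, 297, 295, 298, 295, 294, 295, 292, 297, 172, 179, 178, 177, 262]
  row 200 [185, 186, 218, 219, 289, 290]
  row 220 [187, 221, 287, 316, 317]
w3 col255 [506, 512, 521, 518, 487, 481, 490, 490, 460, 176, 192, 186, 186, 189, 187, 183, 185, 184, 182, 221, 236, 239, 237, 240, 203]
  row 200 [188, 189, 221, 290, 291, 320, 321]
  row 220 [190, 191, 222, 223, 287, 288, 317, 318]
w4 col255 [514, 551, 656, 665, 652, 645, 645, 659, 654, 165, 191, 190, 187, 188, 183, 182, 186, 178, 176, 211, 227, 231, 225, 228, 198]
  row 200 [188, 189, 220, 221, 268, 270, 290, 291, 320, 321]
  row 220 [191, 222, 223, 267, 268, 269, 287, 288, 318, 319]
w5 col255 [581, 574, 575, 570, 574, 580, 583, 592, 438, 204, 207, 203, 203, 198, 200, 198, 196, 196, 200, 250, 246, 245, 244, 246, 216]
  row 200 [188, 189, 220, 221, 279, 280, 281, 282, 290, 291, 328]
  row 220 [191, 222, 223, 238, 278, 279, 280, 287, 288, 317, 318]
[[261.8, 147.0], [261.4, 167.3], [260.9, 150.0], [333.7, 167.2], [358.5, 167.1], [369.3, 146.8], [322.2, 214.7], [343.4, 214.7]]
[... 316 characters left out ...]
, (120, 119, 235), (123, 96, 184), (126, 105, 220), (129, 105, 218), (132, 106, 218), (135, 105, 211), (138, 106, 214), (141, 102, 224), (144, 106, 219), (147, 105, 213), (150, 108, 212), (153, 88, 248), (156, 84, 250), (159, 84, 250)]
row100 [(130, 238), (134, 237), (138, 236), (142, 216), (146, 141), (150, 142), (154, 142), (158, 141), (162, 141), (166, 142), (170, 142), (174, 141), (178, 142), (182, 103), (186, 106), (190, 106), (194, 138), (198, 140)] [(290, 221), (294, 221), (298, 221), (302, 221), (306, 221), (310, 221), (314, 221), (318, 221), (322, 220), (326, 220), (330, 220), (334, 220), (338, 220), (342, 220), (346, 219), (350, 219), (354, 219), (358, 219), (362, 219), (366, 152)]
```

```bash
python3 - <<'E'
from h import *
for f,vf in(('w4','w4c.npy'),('w5','w5c.npy')):
    v=np.load(vf);c={'fx':292.61402,'fy':292.61402,'cx':254.04845,'cy':189.13049,'xyz':v[:3],'rotation':v[3:]}
    hs=cv2.cvtColor(cv2.imread(f'pics/{f}.png'),cv2.COLOR_BGR2HSV).astype(int);V=hs[...,2]
    if f=='w4':print([(r,V[r,255]) for r in range(70,114,2)])
    for r in((80,88,92,96,104) if f=='w4' else (126,138,148,154,160,164)):
        e=[(x,V[r,x],V[r,x+2]) for x in range(130,390) if abs(V[r,x]-V[r,x+2])>35];print(f,r,[(a,int(b),int(d)) for a,b,d in e])
    Rc=cradleR(CR['yaw']);L=np.array([(x,y,z) for x,z in((88,0),(88,10),(88,36),(76,36),(76,22)) for y in(49,-49)])*1e-3
    print(f,proj(c,CR['c']+Rc.apply(L)).round(1).tolist())
E
```

```text
[(70, np.int64(229)), (72, np.int64(232)), (74, np.int64(198)), (76, np.int64(202)), (78, np.int64(202)), (80, np.int64(196)), (82, np.int64(206)), (84, np.int64(210)), (86, np.int64(202)), (88, np.int64(197)), (90, np.int64(226)), (92, np.int64(245)), (94, np.int64(245)), (96, np.int64(245)), (98, np.int64(246)), (100, np.int64(247)), (102, np.int64(247)), (104, np.int64(248)), (106, np.int64(250)), (108, np.int64(249)), (110, np.int64(252)), (112, np.int64(253))]
w4 80 [(161, 232, 159), (162, 218, 133), (169, 134, 183), (170, 146, 200), (335, 183, 128), (336, 162, 112), (338, 112, 175), (339, 138, 203), (340, 175, 212), (342, 212, 99), (343, 168, 104), (347, 107, 157), (348, 125, 188), (349, 157, 204)]
w4 88 [(163, 235, 150), (164, 217, 134), (166, 134, 210), (339, 186, 133), (340, 164, 123), (352, 123, 176), (353, 149, 196)]
w4 92 [(341, 245, 126), (342, 246, 102), (352, 114, 204), (353, 136, 246), (354, 204, 251)]
w4 96 [(165, 197, 242), (166, 202, 251), (341, 254, 199), (342, 252, 109), (343, 199, 108), (351, 114, 205), (352, 137, 247), (353, 205, 252)]
w4 104 [(167, 195, 247), 
[... 517 characters left out ...]
 174, 223), (363, 211, 124), (364, 181, 139), (365, 124, 177), (367, 177, 110), (368, 167, 113), (378, 125, 178), (379, 148, 205), (380, 178, 221)]
w5 148 [(367, 214, 143), (368, 199, 112), (383, 129, 165), (384, 139, 190), (385, 165, 212)]
w5 154 [(369, 252, 123), (370, 226, 121), (385, 129, 195), (386, 148, 240), (387, 195, 253)]
w5 160 [(367, 253, 124), (368, 229, 131), (383, 132, 218), (384, 163, 250), (385, 218, 254)]
w5 164 [(365, 252, 191), (366, 248, 128), (367, 191, 132), (381, 129, 191), (382, 145, 240), (383, 191, 254)]
w5 [[170.7, 108.1], [350.6, 107.7], [166.7, 117.7], [355.2, 117.2], [154.5, 147.3], [369.3, 146.8], [160.4, 167.5], [362.6, 167.1], [166.6, 150.2], [355.4, 149.8]]
```

```bash
python3 - <<'E'
from h import *
K={'fx':292.61402,'fy':292.61402,'cx':254.04845,'cy':189.13049}
def cam(f):
    v=np.load(f);return dict(K,xyz=v[:3],rotation=v[3:])
W3,W4,W5=cam('w3c.npy'),cam('w4c.npy'),cam('w5c.npy')
# (cam, local x,y,z mm, col or None, row or None)
ob=[(W3,88,0,36,None,63),(W3,-76,0,36,None,173),(W3,-88,0,36,None,179.6),(W3,80,49,36,204.5,None),(W3,80,-49,36,292,None),
    (W4,88,49,36,165,90.5),(W4,88,-49,36,342.5,90.2),(W5,88,-49,36,370.5,152),(W5,88,0,36,None,151.7),(W5,76,-25,36,None,173)]
T=camera_model('top');S=camera_model('scene')
top=[]
for i,(a,b,cc,d) in enumerate([(43,187,52,193),(198,342,207,347),(352,497,357,500)]):
    for (x,y,u) in[(88,49,(a,96)),(88,-49,(b,96)),(-88,49,(cc,348)),(-88,-49,(d,348))]:top.append((T,x,y-105*i,36,u[0]/5+139.6,u[1]/5+114.6))
def res(p,O):
    R=cradleR(p[3]);r=[]
    for c,x,y,z,u,v in O:
        e=proj(c,p[:3]+R.apply(np.array([x,y,z])*1e-3))[0]
        if u is not None:r.append(e[0]-u)
        if v is not None:r.append(e[1]-v)
    return np.array(r)
p0=np.r_[CR['c'],CR['yaw']]
for n,O in(('wrist',ob),('all',ob+top)):
    s=least_squares(res,p0,args=(O,),x_scale=[.01,.01,.01,.1],loss='soft_l1');print(n,s.x.round(4),s.fun.round(1))
st=get_state();R=rpy(st['ee_rot']);g=st['eef_pos']-.0188*R.apply([0,0,1]);t=np.radians(27)
xt=R.apply([np.cos(t),0,-np.sin(t)]);zt=R.apply([-np.sin(t),0,-np.cos(t)])
o=g-.0315*xt-.027*zt
s=least_squares(res,p0,args=(ob,),x_scale=[.01,.01,.01,.1],loss='soft_l1')
for p in(p0,s.x):print('tile origin in cradle',(cradleR(p[3]).inv().apply(o-p[:3])*1000).round(1),'tile axis',cradleR(p[3]).inv().apply(xt).round(3))
print(st['t'])
E
```

```text
wrist [ 0.5568  0.2608  0.0777 -0.0113] [ 0.5  0.1 -0.6  0.5 -0.7  0.1 -0.3 -1.2 -0.3  0.8  0.2  0.4 -0.3]
all [ 0.5569  0.2607  0.078  -0.0084] [ 0.4  0.2 -0.6  0.4 -0.7 -0.3 -0.1 -1.1 -0.6  1.  -0.   0.5 -0.3 -0.3
 -0.3  0.  -0.3  0.2  0.7  0.5  0.8 -0.1 -0.3  0.3 -0.2 -0.3  0.8  0.1
  0.9  0.4 -0.2  0.5 -0.1  0.2  0.9  0.   1. ]
tile origin in cradle [ 1.5  3.3 29.4] tile axis [ 1.    -0.003  0.002]
tile origin in cradle [ 0.9  2.5 24.7] tile axis [1.    0.    0.002]
17.9
```

The refit puts the cradle 5 mm higher than my first estimate. That makes this floor contact: the tile origin is at about (1, 2, 24) mm in the cradle frame. I'll ease the load, then the grip, then open part way.

Call:
{"op": "apply_moves", "data": {
  "steps": [
    {"translation":[0,0,0.002],"rotation":[0,0,0]},
    {"translation":[-0.001,0,0.004],"rotation":[0,0,0]},
    {"translation":[-0.001,0,0.004],"rotation":[0,0,0]},
    {"translation":[-0.001,0,0.004],"rotation":[0,0,0]},
    {"translation":[-0.001,0,0.004],"rotation":[0,0,0]},
    {"translation":[-0.001,0,0.004],"rotation":[0,0,0]},
    {"translation":[-0.001,0,0.004],"rotation":[0,0,0]},
    {"translation":[-0.001,0,0.004],"rotation":[0,0,0]},
    {"translation":[-0.001,0,0.004],"rotation":[0,0,0]},
    {"translation":[-0.001,0,0.004],"rotation":[0,0,0]}
  ],
  "newtons": 5
}}

```text
t: 18.73
eef_pos: [0.5661, 0.263, 0.1184]
ee_rot: [-3.14, 0.085, -0.011]
force: [1.0, -1.5, 3.3]
width: 0.0617
gripper_force: 5.0
```

```bash
python3 - <<'E'
from h import *
s=get_state();print(s['force'].round(1),s['moment'].round(2),s['eef_pos'])
im=grab_frame('wrist');cv2.imwrite('pics/w6.png',im);d=im.astype(int).sum(2);p=cv2.imread('pics/w5.png').astype(int).sum(2)
for n,a in(('w5',p),('w6',d)):print(n,a[225:256:2,255].tolist(),[int(np.nonzero(a[160:,x]<300)[0][0]+160) for x in(300,304,308,312)],(np.nonzero(np.abs(np.diff(a[220,185:330]))>90)[0]+185).tolist())
E
```

```text
[ 1.  -1.5  3.3] [-0.57 -0.3   0.03] [0.56607506 0.26304291 0.11838647]
w5 [580, 583, 592, 438, 204, 207, 203, 203, 198, 200, 198, 196, 196, 200, 250, 246] [173, 173, 173, 173] [191, 222, 223, 238, 278, 279, 280, 287, 288, 317, 318]
w6 [580, 582, 587, 575, 184, 207, 204, 203, 201, 195, 196, 198, 193, 193, 226, 248] [174, 174, 174, 174] [191, 222, 223, 278, 279, 280, 287, 288, 318, 319, 324]
```

Call:
{"op": "apply_moves", "data": {
  "steps": [
    {"translation":[0,0,0.001],"rotation":[0,0,0]},
    {"translation":[0,0,0.002],"rotation":[0,0,0]},
    {"translation":[0,0,0.002],"rotation":[0,0,0]},
    {"translation":[0,0,0.002],"rotation":[0,0,0]},
    {"translation":[0,0,0.002],"rotation":[0,0,0]},
    {"translation":[0,0,0.002],"rotation":[0,0,0]},
    {"translation":[0,0,0.002],"rotation":[0,0,0]},
    {"translation":[0,0,0.002],"rotation":[0,0,0]},
    {"translation":[0,0,0.002],"rotation":[0,0,0]},
    {"translation":[0,0,0.002],"rotation":[0,0,0]}
  ],
  "jaw": -0.65
}}

```text
t: 19.62
eef_pos: [0.5659, 0.2631, 0.1188]
ee_rot: [-3.14, 0.085, -0.011]
force: [-0.1, -0.1, -0.2]
width: 0.0721
gripper_force: 0.0
```

```bash
python3 - <<'E'
from h import *
s=get_state();print(s['force'].round(1),s['moment'].round(2),s['eef_pos'])
im=grab_frame('wrist');cv2.imwrite('pics/w7.png',im);a=im.astype(int).sum(2)
print(a[225:260:2,255].tolist(),[int(np.nonzero(a[160:,x]<300)[0][0]+160) for x in(300,304,308,312)],(np.nonzero(np.abs(np.diff(a[220,185:330]))>90)[0]+185).tolist())
E
```

```text
[-0.1 -0.1 -0.2] [-0.12 -0.15  0.04] [0.56586036 0.26312612 0.11883208]
[578, 584, 594, 254, 203, 205, 199, 199, 200, 199, 198, 193, 187, 217, 237, 237, 237, 234] [173, 173, 173, 173] [192, 193, 222, 223, 224, 238, 278, 279, 280, 286, 287, 317, 318]
```

Call:
{"op": "apply_moves", "data": {
  "steps": [
    {"translation":[0.002,0,0.02],"rotation":[0,0,0]},
    {"translation":[0.006,0,0.06],"rotation":[0,0,0]},
    {"translation":[0.01,0,0.12],"rotation":[0,0,0]},
    {"translation":[0.017,0,0.2],"rotation":[0,0,0]},
    {"translation":[0.025,0,0.3],"rotation":[0,0,0]},
    {"translation":[0.035,0,0.42],"rotation":[0,0,0]},
    {"translation":[0.045,0,0.54],"rotation":[0,0,0]},
    {"translation":[0.055,0,0.66],"rotation":[0,0,0]},
    {"translation":[0.06,0,0.75],"rotation":[0,0,0]},
    {"translation":[0.065,0,0.8],"rotation":[0,0,0]}
  ]
}}

```text
t: 20.5
eef_pos: [0.5831, 0.2632, 0.3239]
ee_rot: [-3.138, 0.08, -0.011]
force: [0.2, -0.3, 0.2]
width: 0.0724
gripper_force: 0.0
```

```bash
python3 - <<'E'
from h import *
c=camera_model('wrist');im=grab_frame('wrist');cv2.imwrite('pics/w8.png',im);sc=grab_frame('scene');cv2.imwrite('pics/s8.png',sc);tp=grab_frame('top');cv2.imwrite('pics/t8.png',tp)
p=[.5569,.2607,.078,-.0084];Rc=cradleR(p[3]);S=camera_model('scene');T=camera_model('top')
th=np.linspace(0,np.pi,19);prof=np.r_[[(30,0)],[(30*np.cos(a),22+30*np.sin(a)) for a in th],[(-30,0)]]
for n,cm,I in(('wrist',c,im),('scene',S,sc)):
    dark=(I.astype(int).sum(2)<260)
    for i in range(3):
        L=np.array([(x,y-105*i,22+z) for x in(70,-70) for y,z in prof])*1e-3
        u=proj(cm,p[:3]+Rc.apply(L));h=cv2.convexHull(u.astype(np.float32)).round().astype(int)
        M=np.zeros(dark.shape,np.uint8);cv2.fillConvexPoly(M,h,1);B=cv2.dilate(M,np.ones((9,9)));
        ins=(dark&(M>0)).sum()/max(M.sum(),1);ys,xs=np.nonzero(dark&(B>0))
        print(n,i,'pred box',cv2.boundingRect(h),'dark frac in',round(float(ins),2),'ring dark',int((dark&(B>0)&(M==0)).sum()),'seen box',(xs.min(),ys.min(),xs.max()-xs.min()+1,ys.max()-ys.min()+1) if len(xs) else None, 'centroid diff',(np.array([xs.mean(),ys.mean()])-np.argwhere(M)[:,::-1].mean(0)).round(1) if len(xs) else None)
# anything else moved? compare scene to the start inside fixed regions (jar, brush, tiles)
a=cv2.imread('pics/scene0.png').astype(int)
for n,(x0,y0,x1,y1) in dict(jar=(368,290,412,345),brush=(130,160,175,190),tiles=(225,190,305,245)).items():
    print(n,np.abs(a-sc)[y0:y1,x0:x1].mean().round(1))
E
```

```text
wrist 0 pred box (231, 128, 54, 108) dark frac in 0.38 ring dark 115 seen box (np.int64(230), np.int64(130), np.int64(52), np.int64(105)) centroid diff [-8.2  8.1]
wrist 1 pred box (306, 127, 72, 109) dark frac in 0.7 ring dark 77 seen box (np.int64(308), np.int64(130), np.int64(70), np.int64(110)) centroid diff [-3.5  2.9]
wrist 2 pred box (375, 127, 99, 109) dark frac in 0.87 ring dark 218 seen box (np.int64(378), np.int64(129), np.int64(95), np.int64(111)) centroid diff [-0.7  3.5]
scene 0 pred box (286, 229, 53, 49) dark frac in 0.76 ring dark 9 seen box (np.int64(289), np.int64(230), np.int64(51), np.int64(44)) centroid diff [ 3.4 -2.3]
scene 1 pred box (253, 208, 53, 44) dark frac in 0.76 ring dark 0 seen box (np.int64(254), np.int64(209), np.int64(50), np.int64(39)) centroid diff [ 1.6 -2. ]
scene 2 pred box (223, 189, 52, 39) dark frac in 0.79 ring dark 32 seen box (np.int64(223), np.int64(185), np.int64(50), np.int64(39)) centroid diff [ 1.3 -1.6]
jar 9.5
brush 8.5
tiles 6.9
```

```bash
python3 - <<'E'
from h import *
im=cv2.imread('pics/w8.png');h=cv2.cvtColor(im,cv2.COLOR_BGR2HSV)
m=((h[...,2]<165)&(h[...,1]>85)&(h[...,0]<16)).astype(np.uint8);m[:100]=0;m[245:]=0
k,l,s,ce=cv2.connectedComponentsWithStats(cv2.morphologyEx(m,cv2.MORPH_OPEN,np.ones((3,3))));print([s[i].tolist() for i in range(1,k) if s[i,4]>1200])
for x in(250,260,335,345):print(x,[int(v) for v in im[222:246:2,x].astype(int).sum(1)])
a=cv2.imread('pics/scene0.png',0).astype(np.float32);b=cv2.imread('pics/s8.png',0).astype(np.float32)
for n,(x0,y0,x1,y1) in dict(jar=(360,285,420,350),brush=(125,155,180,195),tiles=(215,185,300,245),bench=(150,300,200,360)).items():
    print(n,[round(v,2) for v in cv2.phaseCorrelate(a[y0:y1,x0:x1].copy(),b[y0:y1,x0:x1].copy())[0]],np.abs(a-b)[y0:y1,x0:x1].mean().round(1))
t=cv2.imread('pics/t8.png');d=cv2.cvtColor(t,cv2.COLOR_BGR2HSV);mm=((d[...,2]<130)&(d[...,1]>70)).astype(np.uint8);mm[:125]=0;mm[195:]=0;mm[:,:145]=0;mm[:,245:]=0
k,l,s,ce=cv2.connectedComponentsWithStats(mm);print('top',[s[i].tolist() for i in range(1,k) if s[i,4]>80])
E
```

```text
[[308, 129, 70, 98, 4567], [378, 129, 96, 104, 5807], [230, 130, 52, 106, 4086]]
250 [241, 241, 242, 240, 244, 243, 244, 541, 521, 517, 512, 503]
260 [272, 269, 266, 266, 269, 266, 301, 541, 524, 517, 515, 503]
335 [247, 233, 448, 465, 466, 467, 467, 466, 465, 478, 493, 507]
345 [263, 261, 402, 470, 466, 466, 466, 466, 464, 467, 467, 467]
jar [0.03, -0.03] 9.5
brush [0.03, -0.03] 8.9
tiles [-0.01, 0.01] 6.6
bench [-0.0, 0.01] 7.0
top [[185, 139, 19, 42, 714], [216, 139, 17, 42, 682], [153, 140, 19, 42, 709]]
```

```bash
python3 -c "
from station import *
print(job_done())"
```

```text
the job is handed in; nothing more can be done
None
```

The spare cover tile lies hollow side down in the empty cradle, let go, with the arm clear; camera checks matched it to the seated tiles, the jar, brush and other two tiles showed no movement, and the job was handed in at about 21 s.

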